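Load a soldered regulator board into the test jig and clamp it shut

TASK

The regulator board with the finned heatsink was left standing on its heatsink after soldering. Turn it gently down onto its four feet on the bench and let go, then pick it up again and set it in the nest of the open test jig, heatsink towards the toggle clamp, flat on the nest floor; do not drop or topple it. Then close the jig's lid fully without slamming it, press the clamp handle right down, and leave the other things on the bench where they are.

Things in the scene. Friction and masses are not known exactly. Their poses are not given: they have to be found in the camera images.
- heatsink (a point): Centre of the regulator board's black finned heatsink, a block 28 (x) x 52 (y) x 40 (z) mm across one end of the board, to be gripped on its flat sides 52 mm apart (y). Axes are the board's: x towards the heatsink end, y across, z up out of the component side. At the start x points down and z is level: it stands on its +x face, this point 14 mm above the bench (28 mm when right way up).
- board: Regulator board, 0.15 kg: tan plate 90 x 46 x 2 mm on four white feet 6 mm long. Origin: level with the feet's undersides below the board's middle, 31 mm in -x and 28 mm in -z from the heatsink's centre; same axes. On it two capacitors 22 mm tall and a terminal block 12 mm tall; heatsink top 48 mm above the feet. At the start the bench is clear for 10 cm on its solder side (-z).
- nest (a point): Middle of the nest floor of the test jig (grey box 270 x 190 x 45 mm, fixed), 53 mm above the bench. Jig axes: x from the front (clamp) to the back (lid hinge), z up. White guides 10 mm high with leaning lead-ins up to 18 mm bound a pocket 94 (x) x 50 (y) mm about this point. The board goes in with its feet on the floor and its x axis along the jig's -x.
- seat (a point): Where the heatsink's centre is when the board is properly in the nest: 31 mm towards the front (-x) and 28 mm above the nest's point. Jig axes. Beside the heatsink there are no guides: the fingers have 50 mm free on either side above the nest floor.
- lid (a joint): Angle of the jig's lid, rad: 0 closed and level, grows as it opens up and over the back (1.62 to 1.82 at the start). Its stiff hinge (0.45 N m) keeps it at any angle. Aluminium frame 160 mm wide, 185 mm from hinge to front edge, 6 mm thick; four rods under it reach down to the board. Open, it stands up to 28 cm above the bench.
- lid_knob (a point): Centre of the lid's black ball knob, 25 mm across on a 10 mm stem, 28 mm off the lid's upper face near its front corner on the jig's -y side. Closed, it lies 165 mm in the jig's -x from the hinge axis and 31 mm above it; it swings about that axis. With the lid open it is behind the lid, near its top edge.
- lid_hinge (a point): Point of the lid's hinge axis in line with the knob; the axis runs along the jig's y, 92 mm above the bench. Axes here turn with the lid.
- clamp (a joint): Angle of the toggle clamp's handle, rad: 0 fully down (handle level, pointing out to the front), grows as it rises (1.1 to 1.35 at the start); it stays where it is left (about 0.2 N m). The hold-down arm follows by itself. Raised, its tip is 21 cm above the bench.
- clamp_grip (a point): Middle of the clamp handle's black rubber grip, a round bar 18 mm thick and 75 mm long, 68 mm from clamp_pivot. Clamped, it lies 68 mm in the jig's -x from the pivot at the same height.
- clamp_pivot (a point): Pivot of the clamp handle at the front of the jig, on its middle line, 110 mm above the bench; the axis runs along the jig's y. Axes here turn with the handle.
- cutters: Side cutters lying on the bench, about 140 x 55 x 14 mm; bystander.
- pliers: Pliers lying on the bench, about 170 x 52 x 16 mm; bystander.
- spool: Solder spool standing on end, 52 mm across, 44 mm tall; bystander.
- battery: 9 V battery standing, 18 x 27 x 49 mm; bystander.
- flux_tin: Open flux tin, 60 mm across, 24 mm tall; bystander.
- flux_lid: Lid of the flux tin lying upside down, 64 mm across, 10 mm tall; bystander.
- board2: Another circuit board, 75 x 55 mm, lying on its feet, without heatsink, 23 mm tall; bystander.
Mind the look-alikes: they are no part of the job. Of the things that look like the board, the largest one is meant.

How it is judged:
On the way, in this order (a step that is already met when the one before it is completed fails the run):
1. the regulator board lies right way up on the bench, on its feet, let go (angle between board's own z axis and vertical below 0.08 rad and height (world z) of board below 0.004 m and contact force between the fingers and board below 0.05 N and linear speed of board below 0.02 m/s), for 0.2 s.
2. the board sits in the nest, flat on its floor, heatsink towards the clamp, let go (horizontal distance between heatsink and nest below 0.036 m and x of heatsink in the frame of nest below -0.026 m and z of board in the frame of nest between -0.003 and 0.003 m and horizontal distance between board and nest below 0.005 m and angle between board's own z axis and vertical below 0.05 rad and contact force between the fingers and board below 0.05 N), for 0.2 s.
3. the lid is fully closed (value of joint lid below 0.035 rad), for 0.2 s.
4. the clamp handle is right down (value of joint clamp below 0.08 rad), for 0.2 s.
At the end, for the whole second after the job is handed in: The board is at rest on the nest floor (height within 3 mm, within 5 mm of the nest's middle, level within 0.05 rad) with the heatsink towards the clamp, the lid closed (under 0.035 rad) and the clamp handle down (under 0.08 rad); everything is let go (x of heatsink in the frame of nest below -0.026 m and horizontal distance between board and nest below 0.005 m and z of board in the frame of nest between -0.003 and 0.003 m and angle between board's own z axis and vertical below 0.05 rad and value of joint lid below 0.035 rad and value of joint clamp below 0.08 rad and linear speed of board below 0.02 m/s); the robot touches nothing.
It fails at once if the board is toppled or flung round (faster than 7 rad/s) (angular speed of board above 7 rad/s).
It fails at once if the board is dropped (falls free faster than 0.6 m/s, some 2 cm) (linear speed of board above 0.6 m/s and contact force between the fingers and board below 0.05 N).
It fails at once if the lid is slammed (closes faster than 3 rad/s) (velocity of joint lid below -3 rad/s).
It fails at once if another thing on the bench is moved by more than 25 mm (distance of any of cutters, pliers, spool, battery, flux_tin, flux_lid, board2 from where it was at the start of the episode above 0.025 m).
It also fails if it takes over 72 s, if anything falls off the work surface, if the arm or the gripper's body presses on something with over 40 N, if the wrist force passes 120 N, or if a joint passes its speed limit or range.

ROBOT

A 6-joint arm with a two-finger parallel gripper is mounted at the origin on the work surface. World frame = base frame: x ahead of the robot, y to its left, z up, the work surface at z = 0. Lengths are in m, angles in rad, forces in N, time in s.
With the tool pointing down it reaches from about 0.25 to 0.725 m from the base axis. Payload 4 kg.
Tool frame: the origin (TCP) lies on the centre line of the jaws, within the pads' length; the fingertips stand 17 mm ahead of it and the grasp point (between the pads) lies 2 mm behind it; z points along the fingers, y is the line along which they close (so a half turn about z gives the same grasp; the last joint's range is limited). The gripper opens to 85 mm and grips with 20 to 120 N. Pads are 22 mm wide; open, the fingers measure 114 mm over their backs; the gripper's body (76 mm by 85 mm) begins 54 mm behind the grasp point. The pads swing forward as they close: fully open they stand 13 mm farther back than shut.
Start: joints at [-1.323, 0.241, 0.005, 1.335, 0, 1.571], TCP at [0.123, -0.485, 0.248] pointing down, gripper open.
Joint ranges: [-2.72, 2.72], [-1.05, 1.87], [-1.09, 1.28], [-1.99, 2.15], [-1.42, 1.44], [-3.14, 3.14]. Speed limits (rad/s): [2.79, 2.79, 3.14, 3.14, 3.14, 3.14].

INTERFACE

Orientations are given as a unit quaternion [x, y, z, w].
In Python, from workcell import bot, camera, get_calibration gives the robot as it stands.
- The arm moves only by the tool apply_moves, never from a script. Its argument "steps" is a list of rows, each a list of 3 entries, a list of its own where there are three numbers: the shift along the tool's x, y, z as a fraction of full scale, then the turn, a rotation vector about the tool's x, y, z as a fraction of full scale, then the opening, from 0 (shut) to 1 (fully open). A call has exactly 8 rows; each row shifts and turns the commanded pose from where the row before left it, along the tool's axes as they then stand; what a row does not reach is not made up. Full scale, the value 1, is 20 cm for a shift and pi rad for a turn. A row lasts 1/12 s, in which the tool goes at most 41.7 mm and 7.16 degrees, less where a joint would pass 70% of its speed; a pose out of reach is approached as far as the arm can. A call with a number of a shift or a turn outside -1 to 1 is refused whole. A call with a gripper value outside its range is refused whole. The fingers move at their own pace and stop on an object; the grip force is fixed at half the most. Time passes only in rows, so rows that do not move let the fingers close, or fill a call up. It gives the time, the measured TCP pose, the force, the opening and the grip force at its end, in the units of the state.
- bot.get_obs(): the state, without advancing time (a new reading comes with each control period).
- camera(name): name is "side" or "top"; returns (picture, depth): 420x560x3 uint8, red, green, blue; 420x560 float32, m along the optical axis (not along the pixel's ray), 0 where there is no reading.
- get_calibration(name): a dict with "fov_y" (degrees; the focal length in pixels is half the picture's height over the tangent of half this angle, whatever the lens; pixels are square), "cx", "cy" (the principal point, pixels), "rvec" (rotation vector, rad) and "tvec" (3), from world to camera coordinates, as OpenCV has them. Camera axes: x right, y down, z forward; pixel columns grow to the right and rows downward; lengths in m; the calibration is good to about 2 mm. A picture is of the moment at which its call begins. get_calibration takes no time and is no camera call.
- bot.job_done(): hands the job in; it is judged then, once.
The state is a dict: "clock": time; "joint_pos": joint angles; "joint_vel": joint speeds; "tau": joint torques, N m; "eef_pos": TCP position; "tool_rot": TCP orientation; "ft_force": force on the tool from outside, world axes, zero at the start; "ft_torque": the same for the moment, N m; "grip_width": finger opening in m; "grasp_force": force on a finger pad.
Only numpy, scipy, OpenCV 4.12 (cv2) and the standard library are available. Lean on these libraries where they do the work, as an engineer would, in place of code of your own. Each camera call takes 0.05 s, during which the arm holds its last target. There are 200 camera calls.

## Working session

There is one attempt and no reset: what is moved stays moved. The work goes in short steps, Python scripts to look and compute and a tool call to move; the robot and the scene stay as the last step left them, time stands still between calls to the robot, and variables do not carry over. Pictures are saved under pics/ and viewed, at most 10 in all, crops included, and the job is handed in when it is done.

Besides the shell and the picture viewer there is one more tool, called after "Emit:" as name(argument=value, ...) on one line, values as JSON. apply_moves: Moves the arm, as the interface text tells. Its arguments: {"type":"object","properties":{"steps":{"type":"array"}},"required":["steps"]}

```bash
mkdir -p pics; cat > h.py <<'E'
import numpy as np, cv2
from workcell import bot, camera, get_calibration
def cal(n):
    c=get_calibration(n); R=cv2.Rodrigues(np.array(c["rvec"],float))[0]; t=np.array(c["tvec"],float)
    f=210/np.tan(np.radians(c["fov_y"])/2); return R,t,f,c["cx"],c["cy"]
def pts(n,d):
    R,t,f,cx,cy=cal(n); v,u=np.mgrid[:420,:560]
    p=np.dstack([(u-cx)/f*d,(v-cy)/f*d,d]); return (p-t)@R
def ray(n,u,v,z):
    R,t,f,cx,cy=cal(n); o=-R.T@t; w=R.T@np.array([(u-cx)/f,(v-cy)/f,1]); return o+w*(z-o[2])/w[2]
def proj(n,p):
    R,t,f,cx,cy=cal(n); q=R@np.array(p)+t; return q[0]/q[2]*f+cx,q[1]/q[2]*f+cy
E
python3 - <<'E'
from h import *
for n in("side","top"):
    p,d=camera(n); np.savez(n+"0.npz",p=p,d=d); cv2.imwrite(f"pics/{n}0.png",cv2.resize(p[:,:,::-1],(800,600)))
    R,t,f,cx,cy=cal(n); print(n,-R.T@t,R[2],f,cx,cy,(d>0).mean())
print(bot.get_obs())
E
```

```text
side [1.16132858 0.48072917 0.6621646 ] [-0.64147912 -0.49121799 -0.58924479] 412.2016714847353 274.71403034632255 206.8051227678497 0.9960374149659864
top [0.27323011 0.01118871 1.48580528] [ 0.16593784 -0.00472154 -0.98612491] 492.5862421069101 276.36273092541774 203.31163467292393 0.996062925170068
{'clock': 0.1, 'joint_pos': array([-1.32299270e+00,  2.41331013e-01,  3.87905789e-03,  1.33521007e+00,
       -1.88461495e-05,  1.57078642e+00]), 'joint_vel': array([ 0.00038882, -0.00119185,  0.00233514,  0.00090321,  0.00158946,
        0.00106036]), 'tau': array([ 1.03736427e-04, -3.73136723e+01,  2.53010595e+01,  1.08657047e-02,
       -1.00707528e-06, -6.23759902e-06]), 'eef_pos': array([ 0.12250285, -0.484216  ,  0.24751294]), 'tool_rot': array([ 9.92332940e-01,  1.23589914e-01, -1.24632416e-04, -9.24533694e-04]), 'ft_force': array([ 0.26899361,  1.021267  , -0.14964498]), 'ft_torque': array([-0.07256883,  0.02743615, -0.03638358]), 'grasp_force': 0.0, 'grip_width': 0.08509876571058095}
```

View pics/side0.png

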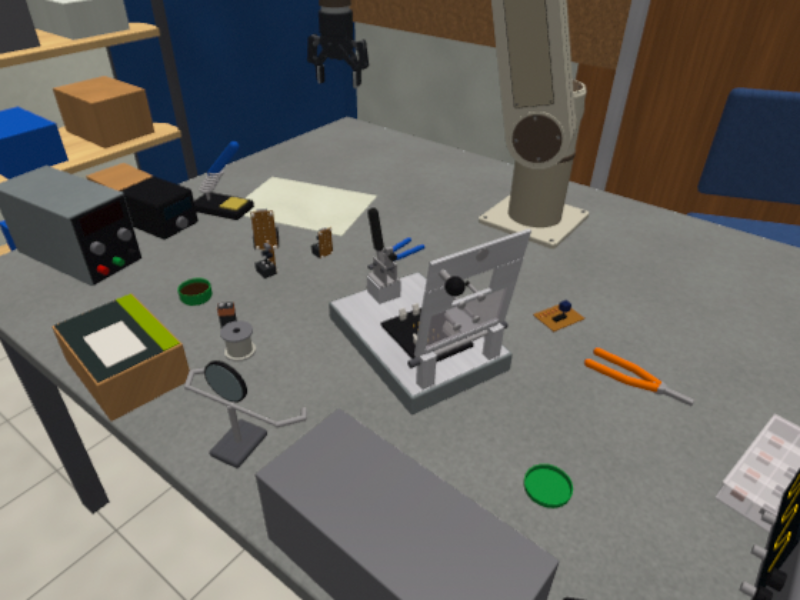

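View pics/top0.png

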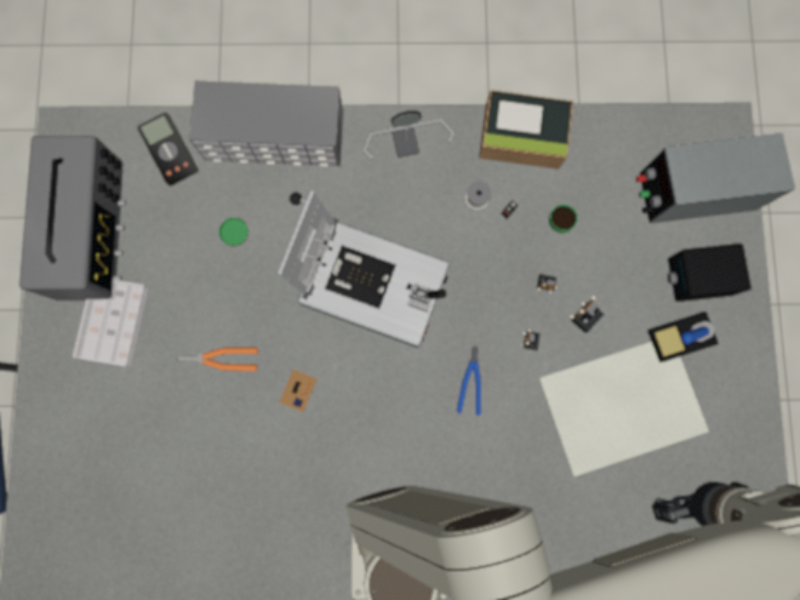

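The side view shows the arm and jig, with standing brown boards at (263,228), (322,242) and (266,262). The top view shows three candidates at (587,313), (547,283) and (531,340), plus the flat board2 at (298,390). The largest, at top (587,313) and side (263,228), should be the board. I'll check it in a close crop.

```bash
python3 - <<'E'
from h import *
S=np.load("side0.npz");T=np.load("top0.npz")
a=cv2.resize(S["p"][135:205,160:245],(400,330),interpolation=cv2.INTER_CUBIC)
b=cv2.resize(T["p"][180:255,355:440],(400,353),interpolation=cv2.INTER_CUBIC)[:330]
cv2.imwrite("pics/crop1.png",np.hstack([a,b])[:,:,::-1])
P=pts("top",T["d"]); Q=pts("side",S["d"])
def comps(P,box,zlo,zhi):
    m=((P[...,0]>box[0])&(P[...,0]<box[1])&(P[...,1]>box[2])&(P[...,1]<box[3])&(P[...,2]>zlo)&(P[...,2]<zhi)).astype(np.uint8)
    n,l,s,c=cv2.connectedComponentsWithStats(m)
    for i in range(1,n):
        if s[i,4]>15:
            k=P[l==i]; print(s[i,:5],k.min(0).round(3),k.max(0).round(3),k.mean(0).round(3))
print("top");comps(P,(0.1,0.75,-0.6,0.45),0.012,0.35)
print("side");comps(Q,(0.2,0.6,-0.5,-0.15),0.012,0.2)
E
```

```text
top
[ 447  114   45   43 1415] [ 0.663 -0.6    0.012] [ 0.75  -0.519  0.164] [ 0.703 -0.557  0.115]
[327 127  17  18 238] [ 0.699 -0.2    0.012] [ 0.75  -0.151  0.055] [ 0.724 -0.175  0.043]
[ 195  134  120  110 7031] [ 0.399 -0.109  0.013] [0.662 0.209 0.282] [0.539 0.068 0.084]
[351 140  12  12  75] [ 0.678 -0.258  0.014] [ 0.708 -0.227  0.052] [ 0.691 -0.24   0.041]
[384 143  21  20 267] [ 0.647 -0.388  0.012] [ 0.706 -0.328  0.03 ] [ 0.676 -0.36   0.018]
[467 174  20  38 533] [ 0.493 -0.6    0.012] [ 0.593 -0.573  0.093] [ 0.542 -0.587  0.06 ]
[376 192  15  12 125] [ 0.517 -0.338  0.012] [ 0.554 -0.298  0.067] [ 0.533 -0.315  0.035]
[401 207  22  26 293] [ 0.429 -0.431  0.012] [ 0.495 -0.367  0.096] [ 0.46  -0.393  0.049]
[454 223  40  31 699] [ 0.366 -0.6    0.012] [ 0.456 -0.528  0.181] [ 0.41  -0.565  0.049]
[367 231  12  14 124] [ 0.395 -0.299  0.013] [ 0.431 -0.261  0.066] [ 0.412 -0.278  0.035]
[156 243  25   5  67] [0.391 0.293 0.012] [0.404 0.364 0.02 ] [0.397 0.328 0.015]
[132 244  39  16 134] [0.356 0.322 0.012] [0.401 0.435 0.022] [0.376 0.38  0.015]
[329 252   7  13  
[... 254 characters left out ...]
 18] [ 0.287 -0.138  0.012] [ 0.314 -0.128  0.019] [ 0.3   -0.133  0.015]
[205 278   7   7  32] [0.281 0.197 0.013] [0.299 0.215 0.029] [0.289 0.206 0.023]
[511 337  14   6  35] [ 0.145 -0.551  0.292] [ 0.152 -0.538  0.348] [ 0.149 -0.544  0.32 ]
[242 340  61  26 437] [ 0.1   -0.049  0.195] [0.149 0.091 0.35 ] [0.129 0.03  0.285]
[456 345  30  19 344] [ 0.1   -0.466  0.247] [ 0.137 -0.409  0.35 ] [ 0.116 -0.434  0.322]
side
[175 146  20  46 614] [ 0.429 -0.406  0.012] [ 0.555 -0.296  0.094] [ 0.495 -0.361  0.047]
[218 159  15  19 190] [ 0.399 -0.297  0.013] [ 0.434 -0.261  0.065] [ 0.418 -0.272  0.036]
[275 166  12   9  27] [ 0.266 -0.17   0.012] [ 0.321 -0.16   0.016] [ 0.291 -0.165  0.014]
```

View pics/crop1.png

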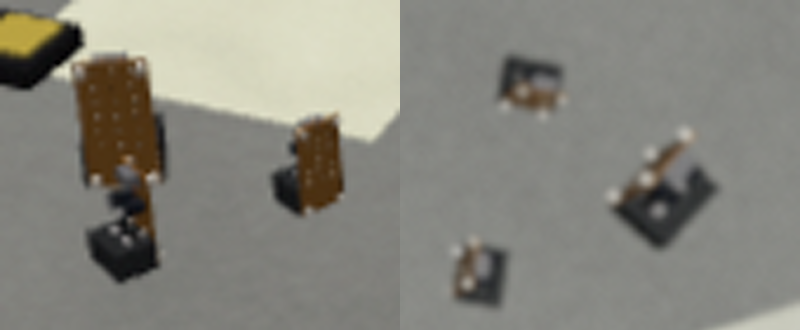

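The crop confirms it: the standing board at side (263,228) and top (587,313) is clearly the largest, and its feet point up-left in the top view. Next I'll measure the board and jig poses.

```bash
python3 - <<'E'
from h import *
S=np.load("side0.npz");T=np.load("top0.npz")
P=pts("top",T["d"]); Q=pts("side",S["d"])
def inb(P,a,b): return np.all((P>a)&(P<b),axis=2)
# bench check
for X in(P,Q): m=inb(X,[.3,-.3,-.02],[.4,-.2,.02]); print("bench z",np.median(X[m][:,2]))
# solder face from side
m=inb(Q,[.40,-.44,.035],[.51,-.35,.12]); k=Q[m]; c=k.mean(0); w=np.linalg.svd(k-c)[2]; print("side pts",m.sum(),k.min(0),k.max(0),"c",c,"n",w[2])
# tan mask
hsv=cv2.cvtColor(S["p"],cv2.COLOR_RGB2HSV); mm=m&(hsv[...,1]>90)&(hsv[...,0]<25); k=Q[mm];c=k.mean(0)
for _ in range(3):
    w=np.linalg.svd(k-c)[2]; n=w[2]; r=(k-c)@n; k=k[abs(r)<2*r.std()+1e-4]; c=k.mean(0)
print("tan",len(k),c,n,r.std(),k.min(0),k.max(0))
# top : heatsink
for lo,hi in((.02,.036),(.05,.08),(.08,.12)):
    m=inb(P,[.42,-.45,lo],[.51,-.35,hi]); r=cv2.minAreaRect(P[m][:,:2].astype(np.float32)*1000); print(lo,m.sum(),P[m].mean(0),np.median(P[m][:,2]),r)
m=inb(P,[.42,-.45,.012],[.51,-.35,.12])
ys,xs=np.where(m)
for v in range(ys.min(),ys.max()+1,1): print(v," ".join("%3d"%(1000*P[v,u,2]) if m[v,u] else "  ." for u in range(xs.min(),xs.max()+1)))
# jig top
m=inb(P,[.38,-.13,.040],[.70,.24,.0475]); 
r=cv2.minAreaRect(P[m][:,:2].astype(np.float32)*1000); print("jig",m.sum(),r,cv2.boxPoints(r))
v=(P[...,2]*1000)[130:250:2,190:320:2]
hsv=cv2.cvtColor(T["p"],cv2.COLOR_RGB2HSV)
m=inb(P,[.45,-.02,.03],[.65,.2,.07])&(hsv[...,2]<60); k=P[m]; r=cv2.minAreaRect(k[:,:2].astype(np.float32)*1000); print("black",m.sum(),np.median(k[:,2]),r,cv2.boxPoints(r))
E
```

```text
bench z 8.443949836286143e-05
bench z 0.0024108584274040077
side pts 286 [ 0.45792285 -0.40273153  0.03501585] [ 0.49480841 -0.36308486  0.09428418] c [ 0.47566306 -0.38512286  0.06611287] n [ 0.70424986  0.70993083 -0.00550993]
tan 207 [ 0.47506017 -0.38426864  0.06248409] [-0.69282567 -0.72060269  0.02691372] 0.001778494501098182 [ 0.45792285 -0.40084576  0.03501585] [ 0.49139253 -0.36756496  0.09210072]
0.02 145 [ 0.45289385 -0.3984668   0.02824744] 0.028501723121434553 ((461.0021667480469, -398.9896240234375), (43.16376495361328, 53.14459991455078), 48.946109771728516)
0.05 61 [ 0.46483354 -0.39063879  0.0655621 ] 0.06594276730290148 ((468.7975158691406, -393.4605407714844), (28.34624481201172, 41.987911224365234), 53.70073699951172)
0.08 62 [ 0.47283433 -0.38759911  0.08888471] 0.08924321084599346 ((473.46783447265625, -387.91058349609375), (20.109825134277344, 45.903438568115234), 46.377647399902344)
207   .   .   .   .   .   .   .   .   .   .   .   .   .   .  88   .   .   .   .   .   .   .
208   .   .   .   .   .   .   .   .   .   .   .   .   .  79  89  85  96  89   .   .   . 
[... 1966 characters left out ...]
2  23  29  25  30  25  27   .   .   .   .   .   .   .   .   .
231   .   .   .   .   .   .   .   .  13  27  34  25   .   .   .   .   .   .   .   .   .   .
232   .   .   .   .   .   .   .   .   .  18  28   .   .   .   .   .   .   .   .   .   .   .
jig 2590 ((533.3267211914062, 45.92560577392578), (275.43658447265625, 190.54248046875), 69.2408676147461) [[ 395.4277    -49.083893]
 [ 573.6      -116.6198  ]
 [ 671.2257    140.9351  ]
 [ 493.05347   208.47101 ]]
black 879 0.053015047468546975 ((545.4252319335938, 76.60662841796875), (113.43815612792969, 92.7269058227539), 68.9770736694336) [[481.8004     40.295437 ]
 [568.3551      7.0304527]
 [609.05005   112.917816 ]
 [522.49536   146.1828   ]]
```

```bash
cat >> h.py <<'E'
A=np.radians(69.2); JX=np.array([np.cos(A),np.sin(A),0]); JY=np.array([-np.sin(A),np.cos(A),0]); JC=np.array([.5333,.0459,0])
def jig(P): D=P-JC; return np.dstack([D@JX,D@JY,P[...,2]]) if P.ndim==3 else np.array([D@JX,D@JY,P[2]])
def rect(n,p,z,x0,x1,y0,y1,s):
    c=[(x0,y0),(x1,y0),(x1,y1),(x0,y1)]
    src=np.float32([proj(n,JC+a*JX+b*JY+[0,0,z]) for a,b in c]); W,H=int((x1-x0)*s),int((y1-y0)*s)
    dst=np.float32([(0,H),(W,H),(W,0),(0,0)])
    return cv2.warpPerspective(p,cv2.getPerspectiveTransform(src,dst),(W,H),flags=cv2.INTER_CUBIC)
E
python3 - <<'E'
from h import *
S=np.load("side0.npz");T=np.load("top0.npz")
# rectified on z=.053, jig x right, jig y up, 3 px/mm
a=rect("top",T["p"],.053,-.15,.116,-.1,.1,3000)
b=cv2.resize(S["p"][150:290,225:365],(600,600),interpolation=cv2.INTER_CUBIC)
cv2.imwrite("pics/rect.png",a[:,:,::-1]); cv2.imwrite("pics/sidejig.png",b[:,:,::-1])
for n,Z in(("top",T),("side",S)):
    J=jig(pts(n,Z["d"])); v=cv2.cvtColor(Z["p"],cv2.COLOR_RGB2HSV)[...,2]
    m=(abs(J[...,1])<.11)&(abs(J[...,0])<.25)&(J[...,2]>.095)
    c,l,s,_=cv2.connectedComponentsWithStats(m.astype(np.uint8))
    for i in range(1,c):
        if s[i,4]>10: k=J[l==i]; print(n,s[i],k.min(0).round(3),k.max(0).round(3))
    # lid plane
    m=(abs(J[...,1])<.09)&(J[...,0]>.03)&(J[...,0]<.2)&(J[...,2]>.11)&(J[...,2]<.3); k=J[m]; c=np.median(k,0)
    for _ in range(6): w=np.linalg.svd(k-c)[2]; r=(k-c)@w[2]; k=k[abs(r)<max(.004,1.5*r.std())]; c=k.mean(0)
    print(n,"lid",len(k),c,w[2],k.min(0),k.max(0))
    m=(abs(J[...,1])<.12)&(J[...,0]>.05)&(J[...,0]<.25)&(J[...,2]>.2)&(J[...,2]<.3)&(v<60); k=J[m]; print("knob",m.sum(),k.mean(0) if m.any() else 0, k.min(0),k.max(0))
    m=(abs(J[...,1])<.03)&(J[...,0]<-.05)&(J[...,0]>-.25)&(J[...,2]>.12)&(J[...,2]<.3)&(v<60); k=J[m]; print("handle",m.sum(),k.mean(0), k.min(0),k.max(0), np.linalg.svd(k-k.mean(0))[2][0])
E
```

```text
top [ 195  134   41   76 1508] [ 0.094 -0.087  0.095] [0.183 0.088 0.282]
top [284 198  29  15 206] [-0.145 -0.015  0.096] [-0.068  0.015  0.205]
top lid 1190 [0.13127819 0.00166207 0.20514744] [-0.98992209 -0.00210432  0.14159744] [ 0.11568943 -0.07973868  0.11049239] [0.1456632  0.08069009 0.28207565]
knob 37 [ 0.17069965 -0.06014727  0.26122651] [ 0.16386452 -0.06989449  0.25578908] [ 0.17771273 -0.05100083  0.26590276]
handle 50 [-0.12591454  0.00194398  0.18146834] [-0.14124988 -0.00570281  0.14101335] [-0.07241835  0.00702766  0.20491602] [-0.46495476 -0.01023811  0.88527524]
side [257 145  21  52 497] [-0.141 -0.015  0.095] [-0.067  0.011  0.204]
side [ 285  160   87   96 4260] [ 0.1   -0.088  0.095] [0.185 0.087 0.278]
side lid 3523 [ 0.13551132 -0.00407894  0.19887496] [-9.89206155e-01 -8.63202276e-05  1.46530458e-01] [ 0.11857233 -0.08151265  0.1100199 ] [0.14886863 0.08131312 0.2783292 ]
knob 155 [ 0.17740655 -0.06621817  0.25664925] [ 0.1388437  -0.07483963  0.21752845] [ 0.18458067 -0.0479077   0.26544132]
handle 218 [-0.11464045 -0.00295814  0.16601024] [-0.13738632 -0.01036049  0.12733379] [-0.06718188  0.00654418  0.20248306] [ 0.64563742  0.01944712 -0.76339644]
```

View pics/rect.png

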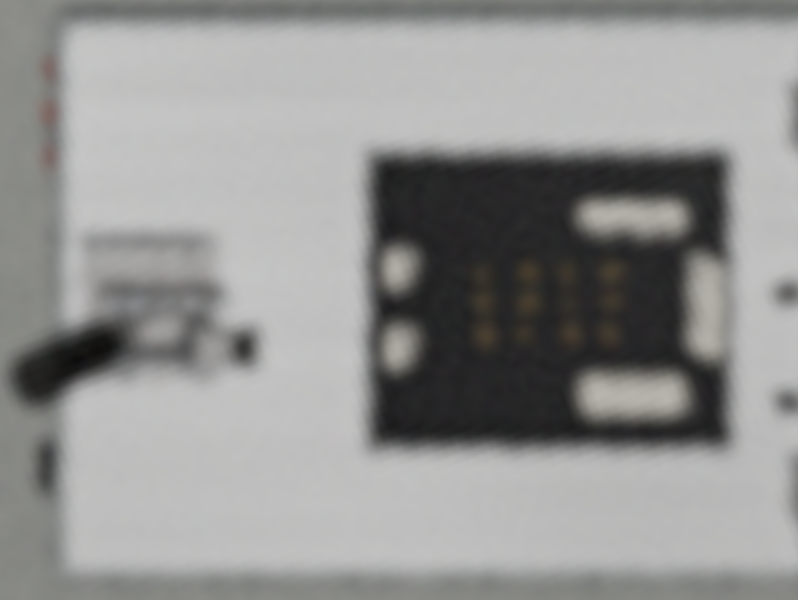

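View pics/sidejig.png

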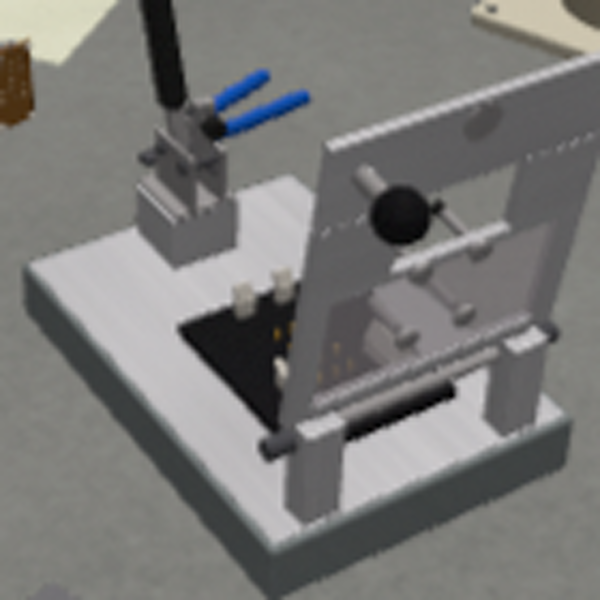

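The rectified top view shows the black nest floor at px 370–728 × 153–443, so the nest is at jig x=+0.033, y=0. The side crop shows the lid open with its ball knob at (400,215) on the back face, and the clamp handle raised at (165,60). Before the reach I'll check how tall the soldering-iron stand is near the tool's tilted path.

```bash
cat >> h.py <<'E'
from scipy.spatial.transform import Rotation as Ro
def plan(steps_pose, obs=None):
    "list of (pos, 3x3 R or None) -> tool-frame shift and rotvec fractions"
    o=obs or bot.get_obs(); p=np.array(o["eef_pos"]); R=Ro.from_quat(o["tool_rot"])
    for q,M in steps_pose:
        T=R if M is None else Ro.from_matrix(M)
        s=R.inv().apply(np.array(q)-p); r=(R.inv()*T).as_rotvec()
        print("shift/.2",(s/.2).round(4),"rot/pi",(r/np.pi).round(4),"| mm",(np.linalg.norm(s)*1e3).round(),"deg",np.degrees(np.linalg.norm(r)).round(1),"rows>=",max(np.linalg.norm(s)/.0417,np.degrees(np.linalg.norm(r))/7.16).round(1))
        p,R=np.array(q),T
E
python3 - <<'E'
from h import *
S=np.load("side0.npz");T=np.load("top0.npz")
n=np.array([.697,.717,0]);e=np.array([.717,-.697,0])
for nm,Z in(("top",T),("side",S)):
    P=pts(nm,Z["d"]); N=P@n;E=P@e
    m=(N>-.25)&(N<-.04)&(E>.5)&(E<.72)&(P[...,2]>.012)
    for lo in np.arange(.55,.72,.02):
        k=m&(E>lo)&(E<lo+.02)
        if k.sum(): print(nm,round(lo,2),k.sum(),"zmax",P[k][:,2].max().round(3),"n",N[k].min().round(3),N[k].max().round(3))
d=np.array([.493,.507,-.707]); M=np.array([[.493,.507,.707],[.717,-.697,0],d]).T
Tg=np.array([.4604,-.4001,.014])-.016*d
plan([(Tg-.12*d+[0,0,.05],M),(Tg-.12*d,None),(Tg,None)])
E
```

```text
top 0.63 10 zmax 0.021 n -0.142 -0.127
top 0.65 159 zmax 0.181 n -0.153 -0.091
top 0.67 220 zmax 0.176 n -0.163 -0.076
top 0.69 222 zmax 0.151 n -0.175 -0.084
top 0.71 88 zmax 0.126 n -0.179 -0.094
side 0.63 4 zmax 0.021 n -0.137 -0.132
side 0.65 88 zmax 0.177 n -0.147 -0.097
side 0.67 148 zmax 0.177 n -0.163 -0.072
side 0.69 154 zmax 0.156 n -0.174 -0.081
side 0.71 80 zmax 0.127 n -0.177 -0.093
shift/.2 [1.3315 0.2595 0.4363] rot/pi [ 0.0684  0.2433 -0.1666] | mm 285.0 deg 54.5 rows>= 7.6
shift/.2 [-0.1768 -0.      0.1768] rot/pi [0. 0. 0.] | mm 50.0 deg 0.0 rows>= 1.2
shift/.2 [1.e-04 0.e+00 6.e-01] rot/pi [0. 0. 0.] | mm 120.0 deg 0.0 rows>= 2.9
```

```bash
cat >> h.py <<'E'
n=np.array([.697,.717,0]);e=np.array([.717,-.697,0]);up=np.array([0,0,1.])
def MR(a): # tool tilted a deg from vertical, pointing towards n
    a=np.radians(a); z=-np.cos(a)*up+np.sin(a)*n; return np.array([np.cross(e,z),e,z]).T
E
python3 - <<'E'
from h import *
M=MR(35); d=M[:,2]; Tg=np.array([.4604,-.4001,.014])-.016*d
print(Tg,d)
plan([(Tg-.12*d+[0,0,.05],None),(Tg-.12*d+[0,0,.05],M),(Tg-.06*d,None),(Tg,None)])
E
```

```text
[ 0.45400348 -0.40668007  0.02710643] [ 0.39978278  0.4112543  -0.81915204]
shift/.2 [1.4089 0.2118 0.3601] rot/pi [0. 0. 0.] | mm 294.0 deg 0.0 rows>= 7.0
shift/.2 [0. 0. 0.] rot/pi [ 0.0531  0.1893 -0.1702] | mm 0.0 deg 46.8 rows>= 6.5
shift/.2 [-0.1434 -0.      0.5048] rot/pi [0. 0. 0.] | mm 105.0 deg 0.0 rows>= 2.5
shift/.2 [0.  0.  0.3] rot/pi [0. 0. 0.] | mm 60.0 deg 0.0 rows>= 1.4
```

Emit:
apply_moves(steps=[[[0.176,0.0265,0.045],[0,0,0],1],[[0.176,0.0265,0.045],[0,0,0],1],[[0.176,0.0265,0.045],[0,0,0],1],[[0.176,0.0265,0.045],[0,0,0],1],[[0.176,0.0265,0.045],[0,0,0],1],[[0.176,0.0265,0.045],[0,0,0],1],[[0.176,0.0265,0.045],[0,0,0],1],[[0.176,0.0265,0.045],[0,0,0],1]])

```text
clock: 0.77
eef_pos: [0.4075, -0.456, 0.1752]
tool_rot: [0.992, 0.124, -0.0, -0.0]
ft_force: [-0.5, -0.6, -0.4]
grip_width: 0.0859
grasp_force: 0.0
```

Emit:
apply_moves(steps=[[[0,0,0],[0.0076,0.027,-0.0243],1],[[0,0,0],[0.0076,0.027,-0.0243],1],[[0,0,0],[0.0076,0.027,-0.0243],1],[[0,0,0],[0.0076,0.027,-0.0243],1],[[0,0,0],[0.0076,0.027,-0.0243],1],[[0,0,0],[0.0076,0.027,-0.0243],1],[[0,0,0],[0.0076,0.027,-0.0243],1],[[0,0,0],[0,0,0],1]])

```text
clock: 1.43
eef_pos: [0.4036, -0.4578, 0.1724]
tool_rot: [0.879, 0.369, 0.277, -0.119]
ft_force: [-0.8, 0.0, -0.9]
grip_width: 0.0853
grasp_force: 0.0
```

```bash
python3 - <<'E'
from h import *
o=bot.get_obs(); print(o["clock"],o["joint_pos"].round(3),o["eef_pos"])
M=MR(35); d=M[:,2]; Tg=np.array([.4604,-.4001,.014])-.016*d
plan([(Tg-.06*d,M),(Tg,None)])
E
```

```text
1.4333 [-1.105  0.649  0.296  1.447  0.573  1.174] [ 0.40360853 -0.45781381  0.17241292]
shift/.2 [-0.1232  0.0047  0.5009] rot/pi [-0.001  -0.0004 -0.0018] | mm 103.0 deg 0.4 rows>= 2.5
shift/.2 [0.  0.  0.3] rot/pi [0. 0. 0.] | mm 60.0 deg 0.0 rows>= 1.4
```

Emit:
apply_moves(steps=[[[-0.041,0.0016,0.167],[0,0,-0.0018],1],[[-0.041,0.0016,0.167],[0,0,0],1],[[-0.041,0.0016,0.167],[0,0,0],1],[[0,0,0.075],[0,0,0],1],[[0,0,0.075],[0,0,0],1],[[0,0,0.075],[0,0,0],1],[[0,0,0.075],[0,0,0],1],[[0,0,0],[0,0,0],1]])

```text
clock: 2.1
eef_pos: [0.4568, -0.403, 0.0284]
tool_rot: [0.878, 0.374, 0.275, -0.118]
ft_force: [-0.4, 0.4, -0.5]
grip_width: 0.0857
grasp_force: 0.0
```

```bash
python3 - <<'E'
from h import *
M=MR(35); d=M[:,2]; Tg=np.array([.4604,-.4001,.014])-.016*d
plan([(Tg,M)])
a=[]
for nm,(x0,x1,y0,y1) in(("side",(150,260,120,205)),("top",(340,450,165,250))):
    p,D=camera(nm); a.append(cv2.resize(p[y0:y1,x0:x1],(400,309),interpolation=cv2.INTER_CUBIC))
cv2.imwrite("pics/g1.png",np.hstack(a)[:,:,::-1])
E
```

```text
shift/.2 [-0.0225  0.0025 -0.0077] rot/pi [-0.0014  0.0008  0.0012] | mm 5.0 deg 0.4 rows>= 0.1
```

View pics/g1.png

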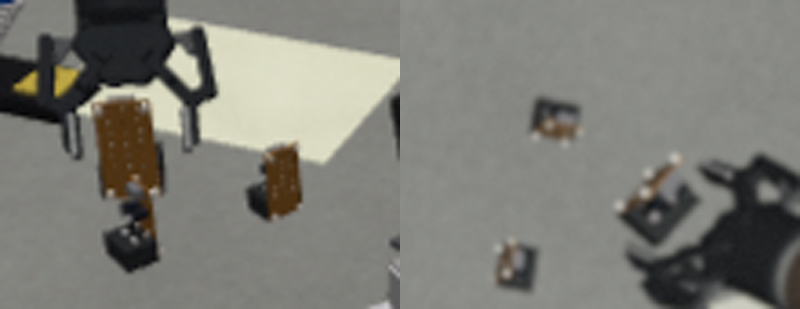

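The fingers straddle the board but look short of the heatsink. I'll project the TCP into both views to compare.

```bash
python3 - <<'E'
from h import *
o=bot.get_obs(); p=o["eef_pos"]; R=Ro.from_quat(o["tool_rot"]).as_matrix(); print(o["clock"],p)
for nm in("side","top"):
    im,D=camera(nm); P=pts(nm,D)
    print(nm,"tcp px",np.round(proj(nm,p)))
    L=(P-p)@R; m=(abs(L[...,1])<.075)&(abs(L[...,1])>.034)&(abs(L[...,0])<.03)&(L[...,2]>-.06)&(L[...,2]<.05)&(P[...,2]>.012)
    for s in(-1,1):
        k=L[m&(np.sign(L[...,1])==s)]; print(s,len(k),np.percentile(k,[2,50,98],axis=0).round(3).tolist() if len(k) else 0)
    print(np.round(proj(nm,p+.017*R[:,2]+.04*R[:,1])),np.round(proj(nm,p+.017*R[:,2]-.04*R[:,1])))
E
```

```text
2.2 [ 0.4569185  -0.40544289  0.0308491 ]
side tcp px [185. 161.]
-1 135 [[-0.001, -0.073, -0.059], [0.011, -0.052, -0.042], [0.017, -0.037, -0.002]]
1 140 [[-0.009, 0.036, -0.059], [0.01, 0.049, -0.041], [0.017, 0.071, -0.001]]
[172. 167.] [199. 166.]
top tcp px [414. 223.]
-1 139 [[-0.011, -0.074, -0.06], [0.007, -0.05, -0.048], [0.014, -0.038, -0.004]]
1 131 [[-0.011, 0.04, -0.059], [0.007, 0.049, -0.042], [0.014, 0.072, -0.001]]
[419. 211.] [402. 230.]
```

```bash
python3 - <<'E'
from h import *
M=MR(35); d=M[:,2]; Tg=np.array([.4604,-.4001,.014])-.008*d
print(bot.get_obs()["eef_pos"],Tg)
plan([(Tg,M)])
E
```

```text
[ 0.45706739 -0.40699348  0.03192067] [ 0.45720174 -0.40339003  0.02055322]
shift/.2 [-0.0214 -0.0123  0.0543] rot/pi [0.0008 0.0009 0.002 ] | mm 12.0 deg 0.4 rows>= 0.3
```

Emit:
apply_moves(steps=[[[-0.011,-0.006,0.025],[0,0,0],1],[[-0.011,-0.006,0.025],[0,0,0],1],[[0,0,0],[0,0,0],1],[[0,0,0],[0,0,0],1],[[0,0,0],[0,0,0],1],[[0,0,0],[0,0,0],1],[[0,0,0],[0,0,0],1],[[0,0,0],[0,0,0],1]])

```text
clock: 2.97
eef_pos: [0.4566, -0.4034, 0.0203]
tool_rot: [0.878, 0.374, 0.277, -0.115]
ft_force: [0.2, 0.1, -0.3]
grip_width: 0.0855
grasp_force: 0.0
```

```bash
python3 - <<'E'
from h import *
M=MR(35); d=M[:,2]; Tg=np.array([.4604,-.4001,.014])-.008*d
print(bot.get_obs()["eef_pos"],Tg,bot.get_obs()["joint_vel"].round(3))
plan([(Tg,M)])
E
```

```text
[ 0.45655125 -0.40336103  0.02025491] [ 0.45720174 -0.40339003  0.02055322] [ 0.003 -0.001 -0.002 -0.    -0.    -0.   ]
shift/.2 [0.0026 0.0024 0.    ] rot/pi [0.0004 0.0005 0.0019] | mm 1.0 deg 0.4 rows>= 0.1
```

Emit:
apply_moves(steps=[[[0,0,0],[0,0,0],0.7],[[0,0,0],[0,0,0],0.62],[[0,0,0],[0,0,0],0.5],[[0,0,0],[0,0,0],0.3],[[0,0,0],[0,0,0],0],[[0,0,0],[0,0,0],0],[[0,0,0],[0,0,0],0],[[0,0,0],[0,0,0],0]])

```text
clock: 3.63
eef_pos: [0.4566, -0.4037, 0.0205]
tool_rot: [0.878, 0.374, 0.277, -0.115]
ft_force: [-1.4, -2.7, 4.0]
grip_width: 0.0509
grasp_force: 63.8
```

```bash
python3 - <<'E'
from h import *
M=MR(35); d=M[:,2]; p=bot.get_obs()["eef_pos"]; 
c=np.array([.4604,-.4001,.014]); M0=Ro.from_quat(bot.get_obs()["tool_rot"]).as_matrix()
print(p,M0.T@(c-p))
plan([(p+[0,0,.05],None),(p+[0,0,.05],MR(-55))])
E
```

```text
[ 0.45663774 -0.40368265  0.02053907] [0.00051625 0.00018772 0.00833353]
shift/.2 [ 0.143   0.0013 -0.2051] rot/pi [0. 0. 0.] | mm 50.0 deg 0.0 rows>= 1.2
shift/.2 [0. 0. 0.] rot/pi [ 0.0021 -0.4994  0.0011] | mm 0.0 deg 89.9 rows>= 12.6
```

Emit:
apply_moves(steps=[[[0.022,0,-0.031],[0,0,0],0],[[0.05,0,-0.072],[0,0,0],0],[[0.05,0,-0.072],[0,0,0],0],[[0.05,0,-0.072],[0,0,0],0],[[0,0,0],[0,-0.01,0],0],[[0,0,0],[0,-0.02,0],0],[[0,0,0],[0,-0.03,0],0],[[0,0,0],[0,-0.03,0],0]])

```text
clock: 4.3
eef_pos: [0.4552, -0.4031, 0.08]
tool_rot: [0.909, 0.386, 0.148, -0.061]
ft_force: [-0.3, 1.0, -1.5]
grip_width: 0.051
grasp_force: 63.2
```

Emit:
apply_moves(steps=[[[0,0,0],[0,-0.03,0],0],[[0,0,0],[0,-0.03,0],0],[[0,0,0],[0,-0.03,0],0],[[0,0,0],[0,-0.03,0],0],[[0,0,0],[0,-0.03,0],0],[[0,0,0],[0,-0.03,0],0],[[0,0,0],[0,-0.03,0],0],[[0,0,0],[0,-0.03,0],0]])

```text
clock: 4.97
eef_pos: [0.4564, -0.4022, 0.0807]
tool_rot: [0.899, 0.382, -0.196, 0.086]
ft_force: [0.0, -0.1, -2.1]
grip_width: 0.0512
grasp_force: 63.2
```

Emit:
apply_moves(steps=[[[0,0,0],[0,-0.03,0],0],[[0,0,0],[0,-0.03,0],0],[[0,0,0],[0,-0.03,0],0],[[0,0,0],[0,-0.03,0],0],[[0,0,0],[0,-0.03,0],0],[[0,0,0],[0,-0.02,0],0],[[0,0,0],[0,0,0],0],[[0,0,0],[0,0,0],0]])

```text
clock: 5.63
eef_pos: [0.4562, -0.4019, 0.0783]
tool_rot: [0.816, 0.347, -0.425, 0.181]
ft_force: [-0.5, 0.6, -2.2]
grip_width: 0.0508
grasp_force: 63.3
```

```bash
python3 - <<'E'
from h import *
p,d=camera("side"); a=cv2.resize(p[120:205,150:260],(400,309),interpolation=cv2.INTER_CUBIC)
P=pts("side",d); 
hsv=cv2.cvtColor(p,cv2.COLOR_RGB2HSV); m=np.all((P>[.40,-.46,.02])&(P<[.6,-.28,.2]),axis=2)&(hsv[...,1]>90)&(hsv[...,0]<25); k=P[m]
o=bot.get_obs(); print(o["clock"],o["eef_pos"],o["joint_pos"].round(2),o["grip_width"],o["grasp_force"],m.sum(),k.min(0),k.max(0))
q,d2=camera("top"); b=cv2.resize(q[165:250,340:450],(400,309),interpolation=cv2.INTER_CUBIC)
P=pts("top",d2); hsv=cv2.cvtColor(q,cv2.COLOR_RGB2HSV); m=np.all((P>[.40,-.46,.02])&(P<[.6,-.28,.12]),axis=2)&(hsv[...,1]>90)&(hsv[...,0]<25); k=P[m]; print("tan top",m.sum(),k.mean(0) if m.any() else 0)
cv2.imwrite("pics/g2.png",np.hstack([a,b])[:,:,::-1])
R=Ro.from_quat(o["tool_rot"]).as_matrix(); print("tilt",np.degrees(np.arctan2(R[:,2]@n,-R[2,2])), "y",R[:,1]); plan([(o["eef_pos"],MR(-55))])
E
```

```text
5.6833 [ 0.45622791 -0.40269167  0.07964623] [-0.36  0.9   0.29  1.48 -0.85  2.22] 0.050878613753743814 63.26266050338745 125 [ 0.44243157 -0.41064102  0.0215375 ] [ 0.55498063 -0.29860464  0.13284295]
tan top 82 [ 0.4721048  -0.38808386  0.05954806]
tilt -55.01234489103227 y [ 0.72017802 -0.69378353  0.00283539]
shift/.2 [ 0.005  -0.002   0.0013] rot/pi [ 0.0019 -0.     -0.0005] | mm 1.0 deg 0.3 rows>= 0.0
```

View pics/g2.png

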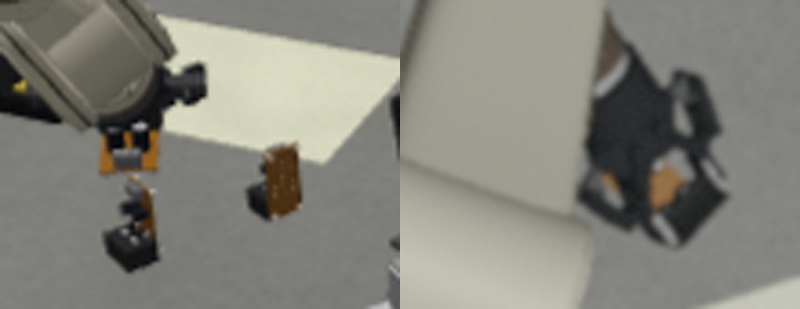

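The board is gripped and lies level with its component side up. Both views show the plate tan side up and the heatsink between the fingers. I'll lower it now.

Emit:
apply_moves(steps=[[[0.034,0,0.024],[0,0,0],0],[[0.034,0,0.024],[0,0,0],0],[[0.034,0,0.024],[0,0,0],0],[[0.034,0,0.024],[0,0,0],0],[[0.02,0,0.014],[0,0,0],0],[[0.012,0,0.008],[0,0,0],0],[[0,0,0],[0,0,0],0],[[0,0,0],[0,0,0],0]])

```text
clock: 6.4
eef_pos: [0.4563, -0.4033, 0.039]
tool_rot: [0.816, 0.346, -0.425, 0.182]
ft_force: [-0.0, -0.1, -1.3]
grip_width: 0.0509
grasp_force: 63.3
```

Emit:
apply_moves(steps=[[[0.004,0,0.003],[0,0,0],0],[[0.004,0,0.003],[0,0,0],0],[[0,0,0],[0,0,0],0],[[0,0,0],[0,0,0],0],[[0,0,0],[0,0,0],0],[[0,0,0],[0,0,0],0],[[0,0,0],[0,0,0],0],[[0,0,0],[0,0,0],0]])

```text
clock: 7.07
eef_pos: [0.4563, -0.4033, 0.0373]
tool_rot: [0.816, 0.346, -0.425, 0.183]
ft_force: [-0.3, 0.0, -0.3]
grip_width: 0.051
grasp_force: 63.3
```

Emit:
apply_moves(steps=[[[0.004,0,0.003],[0,0,0],0],[[0.004,0,0.003],[0,0,0],0],[[0,0,0],[0,0,0],0],[[0,0,0],[0,0,0],0],[[0,0,0],[0,0,0],0],[[0,0,0],[0,0,0],0],[[0,0,0],[0,0,0],0],[[0,0,0],[0,0,0],0]])

```text
clock: 7.73
eef_pos: [0.4563, -0.4034, 0.0353]
tool_rot: [0.816, 0.346, -0.425, 0.183]
ft_force: [-0.3, 0.7, -2.0]
grip_width: 0.0508
grasp_force: 63.3
```

```bash
python3 - <<'E'
from h import *
p,d=camera("side"); P=pts("side",d); hsv=cv2.cvtColor(p,cv2.COLOR_RGB2HSV)
m=np.all((P>[.40,-.46,.0])&(P<[.53,-.33,.03]),axis=2)&(hsv[...,1]>120)&(hsv[...,0]<25)&(np.indices(d.shape)[1]<200)
k=P[m]; N=k@n; E=k@e; A_=np.c_[N,E,np.ones(len(k))]; s=np.linalg.lstsq(A_,k[:,2],rcond=None)[0]; print(m.sum(),"slopes",s,"z",k[:,2].mean(),"n range",N.min(),N.max(),"E",E.min(),E.max())
print(bot.get_obs()["ft_force"],bot.get_obs()["eef_pos"])
E
```

```text
61 slopes [-0.02785869  0.07196862 -0.03000894] z 0.011606173374315883 n range 0.036359147588045766 0.09761593888014075 E 0.5844913941525253 0.6293590957941503
[-0.42639398  0.35813167 -0.99725716] [ 0.45625385 -0.40337145  0.03530604]
```

Emit:
apply_moves(steps=[[[0.004,0,0.003],[0,0,0],0],[[0.002,0,0.0014],[0,0,0],0],[[0,0,0],[0,0,0],0],[[0,0,0],[0,0,0],0],[[0,0,0],[0,0,0],0],[[0,0,0],[0,0,0],0],[[0,0,0],[0,0,0],0],[[0,0,0],[0,0,0],0]])

```text
clock: 8.45
eef_pos: [0.4564, -0.4035, 0.0348]
tool_rot: [0.816, 0.346, -0.425, 0.183]
ft_force: [-0.4, 2.8, 5.9]
grip_width: 0.0508
grasp_force: 63.8
```

Emit:
apply_moves(steps=[[[0.002,0,0.0014],[0,0,0],0],[[0,0,0],[0,0,0],0],[[0,0,0],[0,0,0],0],[[0,0,0],[0,0,0],0],[[0,0,0],[0,0,0],0],[[0,0,0],[0,0,0],0],[[0,0,0],[0,0,0],0],[[0,0,0],[0,0,0],0]])

```text
clock: 9.12
eef_pos: [0.4564, -0.4035, 0.0348]
tool_rot: [0.816, 0.346, -0.425, 0.183]
ft_force: [-1.0, 2.8, 7.1]
grip_width: 0.0509
grasp_force: 64.1
```

Emit:
apply_moves(steps=[[[0,0,0],[0,0,0],0.62],[[0,0,0],[0,0,0],0.66],[[0,0,0],[0,0,0],0.75],[[0,0,0],[0,0,0],0.9],[[0,0,0],[0,0,0],1],[[0,0,0],[0,0,0],1],[[0,0,0],[0,0,0],1],[[0,0,0],[0,0,0],1]])

```text
clock: 9.78
eef_pos: [0.4562, -0.4034, 0.0332]
tool_rot: [0.816, 0.346, -0.425, 0.183]
ft_force: [0.4, 0.6, -0.7]
grip_width: 0.0853
grasp_force: 0.0
```

Emit:
apply_moves(steps=[[[-0.05,0,-0.1],[0,0,0],1],[[-0.08,0,-0.15],[0,0,0],1],[[-0.08,0,-0.15],[0,0,0],1],[[-0.08,0,-0.1],[0,0,0],1],[[0,0,0],[0,0.03,0],1],[[0,0,0],[0,0.039,0],1],[[0,0,0],[0,0.039,0],1],[[0,0,0],[0,0.039,0],1]])

```text
clock: 10.45
eef_pos: [0.4913, -0.3674, 0.139]
tool_rot: [0.892, 0.38, -0.223, 0.099]
ft_force: [-0.9, -0.8, 0.8]
grip_width: 0.0856
grasp_force: 0.0
```

Emit:
apply_moves(steps=[[[0,0,0],[0,0.039,0],1],[[0,0,0],[0,0.039,0],1],[[0,0,0],[0,0.039,0],1],[[0,0,0],[0,0.039,0],1],[[0,0,0],[0,0,0],1],[[0,0,0],[0,0,0],1],[[0,0,0],[0,0,0],1],[[0,0,0],[0,0,0],1]])

```text
clock: 11.12
eef_pos: [0.4904, -0.3669, 0.1375]
tool_rot: [0.92, 0.392, -0.004, 0.004]
ft_force: [-0.5, -0.2, -0.1]
grip_width: 0.0855
grasp_force: 0.0
```

```bash
python3 - <<'E'
from h import *
q,d=camera("side"); P=pts("side",d); hsv=cv2.cvtColor(q,cv2.COLOR_RGB2HSV)
np.savez("side2.npz",p=q,d=d)
m=np.all((P>[.40,-.46,.004])&(P<[.57,-.30,.06]),axis=2)&(np.indices(d.shape)[1]<212)
k=P[m]; N=k@n;E=k@e
t=(hsv[...,1]>90)&(hsv[...,0]<25)
kt=P[m&t]; N=kt@n;E=kt@e; print("tan",len(kt),np.percentile(N,[2,98]),np.percentile(E,[2,98]),np.median(kt[:,2])); print(cv2.minAreaRect((kt[kt[:,2]<.016][:,:2]*1000).astype(np.float32)))
h=m&(P[...,2]>.043)&(P[...,2]<.058); kh=P[h]; print("hs top",len(kh),np.median(kh[:,2]),cv2.minAreaRect((kh[:,:2]*1000).astype(np.float32)))
o=bot.get_obs(); print(o["clock"],o["eef_pos"],o["joint_pos"].round(2))
p2,d2=camera("top"); np.savez("top2.npz",p=p2,d=d2); P=pts("top",d2)
h=np.all((P>[.40,-.46,.042])&(P<[.57,-.30,.056]),axis=2); kh=P[h]; print("top: hs",h.sum(), cv2.minAreaRect((kh[:,:2]*1000).astype(np.float32)) if h.any() else 0)
b=cv2.resize(p2[165:250,340:450],(400,309),interpolation=cv2.INTER_CUBIC);a=cv2.resize(q[120:205,150:260],(400,309),interpolation=cv2.INTER_CUBIC)
cv2.imwrite("pics/g3.png",np.hstack([a,b])[:,:,::-1])
E
```

```text
tan 97 [0.03759054 0.15201744] [0.58514012 0.6298041 ] 0.011392784301660117
((481.7449035644531, -375.19989013671875), (64.93637084960938, 45.4222297668457), 47.79454803466797)
hs top 138 0.04893874641593898 ((491.6988830566406, -365.37481689453125), (151.38259887695312, 50.66033935546875), 45.85676193237305)
11.1667 [ 0.49059309 -0.36668668  0.13743373] [-0.64  0.52  0.13  1.18 -0.01  1.7 ]
top: hs 20 ((529.7883911132812, -315.365966796875), (28.107715606689453, 15.742133140563965), 78.3155746459961)
```

View pics/g3.png

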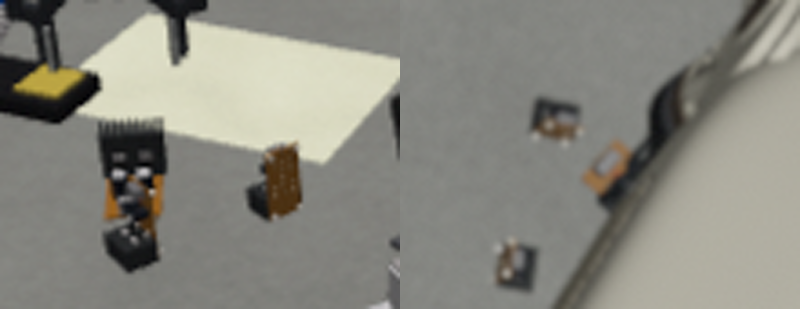

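Board on its feet and let go: the side crop shows the fins up at (130,140), and the top crop shows the tan plate at (607,165). I'll grasp it from straight above now.

```bash
python3 - <<'E'
from h import *
c=n*.022+e*.608; T=np.array([c[0],c[1],.030]); print(T)
plan([(T+[0,0,.09],MR(0)),(T,None)])
E
```

```text
[ 0.45127  -0.408002  0.03    ]
shift/.2 [-0.2846  0.0006  0.0901] rot/pi [0.0009 0.0034 0.0022] | mm 60.0 deg 0.7 rows>= 1.4
shift/.2 [0.   0.   0.45] rot/pi [0. 0. 0.] | mm 90.0 deg 0.0 rows>= 2.2
```

Emit:
apply_moves(steps=[[[-0.142,0,0.045],[0.0005,0.0017,0.001],1],[[-0.142,0,0.045],[0.0004,0.0017,0.001],1],[[0,0,0.11],[0,0,0],1],[[0,0,0.11],[0,0,0],1],[[0,0,0.11],[0,0,0],1],[[0,0,0.07],[0,0,0],1],[[0,0,0.05],[0,0,0],1],[[0,0,0],[0,0,0],1]])

```text
clock: 11.88
eef_pos: [0.4497, -0.4069, 0.0275]
tool_rot: [0.921, 0.389, -0.001, -0.002]
ft_force: [-0.4, 1.3, 0.4]
grip_width: 0.0852
grasp_force: 0.0
```

Emit:
apply_moves(steps=[[[0,0,0],[0,0,0],1],[[0,0,0],[0,0,0],0.75],[[0,0,0],[0,0,0],0.65],[[0,0,0],[0,0,0],0.6],[[0,0,0],[0,0,0],0],[[0,0,0],[0,0,0],0],[[0,0,0],[0,0,0],0],[[0,0,0],[0,0,0],0]])

```text
clock: 12.55
eef_pos: [0.4513, -0.4097, 0.0321]
tool_rot: [0.922, 0.388, 0.001, 0.002]
ft_force: [-0.3, 0.8, 6.5]
grip_width: 0.0512
grasp_force: 62.7
```

```bash
cat >> h.py <<'E'
MJ=np.array([JX,-JY,-up]).T   # tool x = jig x, tool y = -jig y, down
SEAT=JC+.002*JX+.0003*JY
E
python3 - <<'E'
from h import *
o=bot.get_obs(); p=o["eef_pos"]; R=Ro.from_quat(o["tool_rot"]).as_matrix(); print(p,R.round(3).tolist(),o["joint_pos"].round(2))
plan([(p+[0,0,.258],None),(p+[0,0,.258],MJ),(SEAT+[0,0,.29],None)])
E
```

```text
[ 0.45128749 -0.40965811  0.03207453] [[0.698, 0.716, 0.004], [0.716, -0.698, -0.002], [0.001, 0.004, -1.0]] [-0.74  0.62 -0.01  0.94  0.    1.61]
shift/.2 [ 0.0018  0.0055 -1.29  ] rot/pi [0. 0. 0.] | mm 258.0 deg 0.0 rows>= 6.2
shift/.2 [0. 0. 0.] rot/pi [ 0.0014 -0.0002 -0.1306] | mm 0.0 deg 23.5 rows>= 3.3
shift/.2 [ 2.285e+00 -4.270e-01  4.000e-04] rot/pi [0. 0. 0.] | mm 465.0 deg 0.0 rows>= 11.1
```

Emit:
apply_moves(steps=[[[0,0,-0.06],[0,0,0],0],[[0,0,-0.14],[0,0,0],0],[[0,0.001,-0.19],[0,0,0],0],[[0,0.001,-0.19],[0,0,0],0],[[0,0.001,-0.19],[0,0,0],0],[[0,0.001,-0.19],[0,0,0],0],[[0,0.001,-0.19],[0,0,0],0],[[0,0,-0.14],[0,0,0],0]])

```text
clock: 13.22
eef_pos: [0.4507, -0.4098, 0.292]
tool_rot: [0.922, 0.388, 0.001, 0.002]
ft_force: [0.2, -0.5, -1.2]
grip_width: 0.0511
grasp_force: 62.8
```

Emit:
apply_moves(steps=[[[0,0,0],[0.0014,0,-0.033],0],[[0,0,0],[0,0,-0.033],0],[[0,0,0],[0,0,-0.033],0],[[0,0,0],[0,0,-0.0316],0],[[0.08,-0.015,0],[0,0,0],0],[[0.13,-0.025,0],[0,0,0],0],[[0.18,-0.033,0],[0,0,0],0],[[0.18,-0.033,0],[0,0,0],0]])

```text
clock: 13.88
eef_pos: [0.4707, -0.2948, 0.2878]
tool_rot: [0.824, 0.567, -0.0, -0.002]
ft_force: [0.9, 1.4, -1.2]
grip_width: 0.051
grasp_force: 62.8
```

Emit:
apply_moves(steps=[[[0.19,-0.036,0],[0,0,0],0],[[0.19,-0.036,0],[0,0,0],0],[[0.19,-0.036,0],[0,0,0],0],[[0.19,-0.036,0],[0,0,0],0],[[0.19,-0.036,0],[0,0,0],0],[[0.19,-0.036,0],[0,0,0],0],[[0.19,-0.036,0],[0,0,0],0],[[0.17,-0.032,0],[0,0,0],0]])

```text
clock: 14.55
eef_pos: [0.5243, 0.0073, 0.2892]
tool_rot: [0.823, 0.568, -0.0, -0.002]
ft_force: [0.6, -0.6, -1.5]
grip_width: 0.0513
grasp_force: 62.8
```

Emit:
apply_moves(steps=[[[0.12,-0.023,0],[0,0,0],0],[[0.07,-0.013,0],[0,0,0],0],[[0,0,0],[0,0,0],0],[[0,0,0],[0,0,0],0],[[0,0,0],[0,0,0],0],[[0,0,0],[0,0,0],0],[[0,0,0],[0,0,0],0],[[0,0,0],[0,0,0],0]])

```text
clock: 15.22
eef_pos: [0.5314, 0.0422, 0.2897]
tool_rot: [0.824, 0.567, 0.0, -0.002]
ft_force: [1.0, -1.0, -2.1]
grip_width: 0.0511
grasp_force: 62.8
```

```bash
python3 - <<'E'
from h import *
o=bot.get_obs(); p=o["eef_pos"]; R=Ro.from_quat(o["tool_rot"]).as_matrix(); print(p,R.round(3).tolist(),o["joint_pos"].round(2),o["grip_width"])
plan([(SEAT+[0,0,.29],MJ)])
np.savez("top3.npz",**dict(zip("pd",camera("top")))); np.savez("side3.npz",**dict(zip("pd",camera("side"))))
S=np.load("side3.npz"); J=jig(pts("side",S["d"])); hsv=cv2.cvtColor(S["p"],cv2.COLOR_RGB2HSV); zc=p[2]
t=(hsv[...,1]>90)&(hsv[...,0]<25)&(abs(J[...,1])<.06)&(J[...,0]>-.05)&(J[...,0]<.12)&(J[...,2]>.2)&(J[...,2]<.3)
k=J[t]; print("side tan",len(k)); 
if len(k)>5: print(np.percentile(k,[2,50,98],axis=0))
T=np.load("top3.npz"); J=jig(pts("top",T["d"])); hsv=cv2.cvtColor(T["p"],cv2.COLOR_RGB2HSV)
t=(hsv[...,1]>90)&(hsv[...,0]<25)&(abs(J[...,1])<.06)&(J[...,0]>-.05)&(J[...,0]<.12)&(J[...,2]>.2)&(J[...,2]<.3)
k=J[t]; print("top tan",len(k)); 
if len(k)>5: print(np.percentile(k,[2,50,98],axis=0))
E
```

```text
[0.53143173 0.04221709 0.28965798] [[0.357, 0.934, -0.002], [0.934, -0.357, 0.003], [0.002, -0.002, -1.0]] [0.08 0.3  0.19 1.46 0.   2.01] 0.05111061065804195
shift/.2 [ 0.0305  0.0006 -0.0017] rot/pi [-0.0008 -0.0006 -0.0005] | mm 6.0 deg 0.2 rows>= 0.1
side tan 201
[[ 0.01290016 -0.02158141  0.26503629]
 [ 0.04860638 -0.01146523  0.26708363]
 [ 0.07339941  0.02237459  0.27926301]]
top tan 2
```

```bash
python3 - <<'E'
from h import *
S=np.load("side3.npz"); S0=np.load("side0.npz")
z=bot.get_obs()["eef_pos"][2]-.0321+.008
a=rect("side",S["p"],z,-.1,.12,-.08,.08,2000); hsv=cv2.cvtColor(a,cv2.COLOR_RGB2HSV); t=(hsv[...,1]>110)&(hsv[...,0]<25)&(hsv[...,2]>60)
t=cv2.morphologyEx(t.astype(np.uint8),cv2.MORPH_OPEN,np.ones((5,5)))
n_,l,s,c=cv2.connectedComponentsWithStats(t); i=1+np.argmax(s[1:,4]); ys,xs=np.where(l==i)
print(z,"tan area",s[i,4],"rect",cv2.minAreaRect(np.c_[xs,ys].astype(np.float32)))
for y in range(ys.min(),ys.max(),12): r=xs[ys==y]; print("jy",round(.08-y/2000,4),"jx",-.1+r.min()/2000,-.1+r.max()/2000)
r=[ (round(-.1+x/2000,4),round(.08-ys[xs==x].max()/2000,4),round(.08-ys[xs==x].min()/2000,4)) for x in range(xs.min(),xs.max(),15)]; print(r)
a=rect("side",S0["p"],.053,-.1,.12,-.08,.08,2000); g=a.max(2); t=(g<60)
for jy in(-.04,-.03,-.005,.0,.03,.04): r=np.where(t[int((.08-jy)*2000),100:400])[0]; print("black jy",jy,"x",(-.1+(r.min()+100)/2000) if len(r) else 0)
for jx in(-.02,0,.02,.04,.06): r=np.where(t[:,int((jx+.1)*2000)])[0]; print("jx",jx,"y",.08-r.max()/2000,.08-r.min()/2000)
E
```

```text
0.2655549760817643 tan area 5252 rect ((282.5, 156.0), (94.0, 131.0), 90.0)
jy 0.0255 jx 0.058499999999999996 0.0685
jy 0.0195 jx 0.0635 0.07349999999999998
jy 0.0135 jx 0.069 0.07399999999999998
jy 0.0075 jx 0.07050000000000001 0.07349999999999998
jy 0.0015 jx 0.008999999999999994 0.07349999999999998
jy -0.0045 jx 0.009999999999999995 0.07349999999999998
jy -0.0105 jx 0.008999999999999994 0.07399999999999998
jy -0.0165 jx 0.008999999999999994 0.07399999999999998
[(0.0085, np.float64(-0.016), np.float64(0.004)), (0.016, np.float64(-0.0215), np.float64(0.002)), (0.0235, np.float64(-0.021), np.float64(-0.003)), (0.031, np.float64(-0.0215), np.float64(-0.0085)), (0.0385, np.float64(-0.021), np.float64(0.007)), (0.046, np.float64(-0.021), np.float64(0.0025)), (0.0535, np.float64(-0.021), np.float64(-0.003)), (0.061, np.float64(-0.0215), np.float64(0.0255)), (0.0685, np.float64(-0.021), np.float64(0.0255))]
black jy -0.04 x -0.02550000000000001
black jy -0.03 x -0.02550000000000001
black jy -0.005 x -0.0175
black jy 0.0 x -0.023000000000000007
black jy 0.03 x 0.088
black jy 0.04 x 0.088
jx -0.02 y -0.051000000000000004 0.025500000000000002
jx 0 y -0.052000000000000005 0.009500000000000008
jx 0.02 y -0.051500000000000004 -0.008499999999999994
jx 0.04 y -0.052000000000000005 -0.0295
jx 0.06 y -0.052000000000000005 -0.039999999999999994
```

Emit:
apply_moves(steps=[[[0.025,0,0.08],[-0.0008,-0.0006,0],0],[[0,0,0.15],[0,0,0],0],[[0,0,0.18],[0,0,0],0],[[0,0,0.18],[0,0,0],0],[[0,0,0.15],[0,0,0],0],[[0,0,0.1],[0,0,0],0],[[0,0,0.05],[0,0,0],0],[[0,0,0],[0,0,0],0]])

```text
clock: 15.98
eef_pos: [0.5314, 0.0475, 0.1092]
tool_rot: [0.823, 0.568, -0.002, -0.001]
ft_force: [0.3, -0.5, -1.3]
grip_width: 0.0511
grasp_force: 62.8
```

```bash
cat > m.py <<'E'
from h import *
q,d=camera("side"); np.savez("side4.npz",p=q,d=d)
o=bot.get_obs(); p=o["eef_pos"]; J0=jig(p); print(o["clock"],p,"tcp jig",J0.round(4),"w",o["grip_width"],o["ft_force"].round(1))
z=p[2]-.0321+.008; t0=np.load("side0.npz")["p"]
a=rect("side",q,z,-.1,.12,-.08,.08,2000); hsv=cv2.cvtColor(a,cv2.COLOR_RGB2HSV); t=(hsv[...,1]>110)&(hsv[...,0]<25)&(hsv[...,2]>60)
t=cv2.morphologyEx(t.astype(np.uint8),cv2.MORPH_OPEN,np.ones((5,5)))
n_,l,s,c=cv2.connectedComponentsWithStats(t)
for i in range(1,n_):
    if s[i,4]>150: ys,xs=np.where(l==i); print("tan",s[i,4],"jx",-.1+xs.min()/2000,-.1+xs.max()/2000,"jy",.08-ys.max()/2000,.08-ys.min()/2000)
b=cv2.resize(q[165:255,245:365],(800,600),interpolation=cv2.INTER_CUBIC); cv2.imwrite("pics/g4.png",b[:,:,::-1])
E
python3 m.py
```

```text
16.0333 [0.53283722 0.04773829 0.11109044] tcp jig [0.0016 0.0011 0.1111] w 0.05117737894881042 [-0.  -0.5 -0.6]
tan 1137 jx 0.016 0.04050000000000001 jy -0.022499999999999992 -0.0040000000000000036
```

View pics/g4.png

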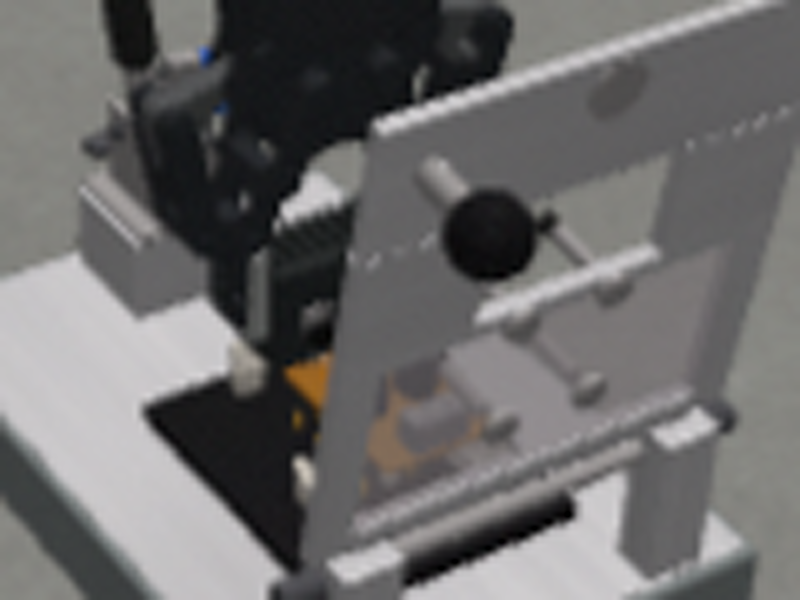

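The side view shows the board above the nest, plate at (310,385) between the guides at (245,365) and (305,475), and aligned to within about 1 mm. I'll lower it gently.

Emit:
apply_moves(steps=[[[-0.003,0.004,0.02],[0,0,0],0],[[0,0,0.025],[0,0,0],0],[[0,0,0.025],[0,0,0],0],[[0,0,0.025],[0,0,0],0],[[0,0,0.02],[0,0,0],0],[[0,0,0],[0,0,0],0],[[0,0,0],[0,0,0],0],[[0,0,0],[0,0,0],0]])

```text
clock: 16.7
eef_pos: [0.5339, 0.0471, 0.0886]
tool_rot: [0.823, 0.568, 0.0, -0.0]
ft_force: [0.3, 0.1, -1.3]
grip_width: 0.051
grasp_force: 62.8
```

Emit:
apply_moves(steps=[[[0,0,0.005],[0,0,0],0],[[0,0,0.005],[0,0,0],0],[[0,0,0],[0,0,0],0],[[0,0,0],[0,0,0],0],[[0,0,0],[0,0,0],0],[[0,0,0],[0,0,0],0],[[0,0,0],[0,0,0],0],[[0,0,0],[0,0,0],0]])

```text
clock: 17.37
eef_pos: [0.5338, 0.0471, 0.0866]
tool_rot: [0.823, 0.568, 0.0, -0.0]
ft_force: [0.9, 0.6, -1.1]
grip_width: 0.051
grasp_force: 62.8
```

Emit:
apply_moves(steps=[[[0,0,0.005],[0,0,0],0],[[0,0,0.004],[0,0,0],0],[[0,0,0],[0,0,0],0],[[0,0,0],[0,0,0],0],[[0,0,0],[0,0,0],0],[[0,0,0],[0,0,0],0],[[0,0,0],[0,0,0],0],[[0,0,0],[0,0,0],0]])

```text
clock: 18.03
eef_pos: [0.5339, 0.0471, 0.0851]
tool_rot: [0.823, 0.568, 0.0, 0.0]
ft_force: [-2.0, -0.4, 4.1]
grip_width: 0.0513
grasp_force: 63.3
```

Emit:
apply_moves(steps=[[[0,0,0],[0,0,0],0.62],[[0,0,0],[0,0,0],0.66],[[0,0,0],[0,0,0],0.72],[[0,0,0],[0,0,0],0.8],[[0,0,0],[0,0,0],0.9],[[0,0,0],[0,0,0],0.9],[[0,0,0],[0,0,0],0.9],[[0,0,0],[0,0,0],0.9]])

```text
clock: 18.7
eef_pos: [0.5338, 0.0471, 0.0848]
tool_rot: [0.823, 0.568, 0.0, -0.0]
ft_force: [-0.3, 0.2, 0.3]
grip_width: 0.0769
grasp_force: 0.0
```

Emit:
apply_moves(steps=[[[0,0,-0.05],[0,0,0],0.9],[[0,0,-0.1],[0,0,0],0.9],[[0,0,-0.19],[0,0,0],0.9],[[0,0,-0.19],[0,0,0],0.9],[[0,0,-0.19],[0,0,0],0.9],[[0,0,-0.19],[0,0,0],0.9],[[0,0,-0.19],[0,0,0],0.5],[[0,0,-0.1],[0,0,0],0]])

```text
clock: 19.37
eef_pos: [0.5347, 0.0472, 0.3311]
tool_rot: [0.823, 0.568, 0.004, 0.002]
ft_force: [-0.1, 0.8, -0.4]
grip_width: 0.0541
grasp_force: 0.0
```

```bash
python3 - <<'E'
from h import *
o=bot.get_obs(); print(o["clock"],o["eef_pos"],o["joint_pos"].round(2))
q,d=camera("side"); J=jig(pts("side",d)); hsv=cv2.cvtColor(q,cv2.COLOR_RGB2HSV)
h=(J[...,2]>.09)&(J[...,2]<.11)&(abs(J[...,0])<.04)&(abs(J[...,1])<.05); k=J[h]; print("hs top side",h.sum(),np.median(k,0),cv2.minAreaRect((k[:,:2]*1000).astype(np.float32)))
z=.061; a=rect("side",q,z,-.1,.12,-.08,.08,2000); hv=cv2.cvtColor(a,cv2.COLOR_RGB2HSV); t=(hv[...,1]>90)&(hv[...,0]<25)&(hv[...,2]>60); ys,xs=np.where(t); print("tan",t.sum(),-.1+xs.min()/2000,-.1+xs.max()/2000,.08-ys.max()/2000,.08-ys.min()/2000)
p,d=camera("top"); J=jig(pts("top",d)); h=(J[...,2]>.09)&(J[...,2]<.11)&(abs(J[...,0])<.04)&(abs(J[...,1])<.05); print("top",h.sum())
b=np.hstack([cv2.resize(q[165:255,245:365],(400,300),interpolation=cv2.INTER_CUBIC),cv2.resize(p[140:245,195:335],(400,300),interpolation=cv2.INTER_CUBIC)]); cv2.imwrite("pics/g5.png",b[:,:,::-1])
E
```

```text
19.3667 [0.53466572 0.04716984 0.33109718] [0.09 0.29 0.29 1.56 0.   2.02]
hs top side 187 [ 0.00411007 -0.01195873  0.1010298 ] ((4.3306427001953125, -3.936800003051758), (46.560157775878906, 32.059669494628906), 85.18711853027344)
tan 1075 0.013999999999999999 0.036500000000000005 -0.022999999999999993 -0.004500000000000004
top 0
```

View pics/g5.png

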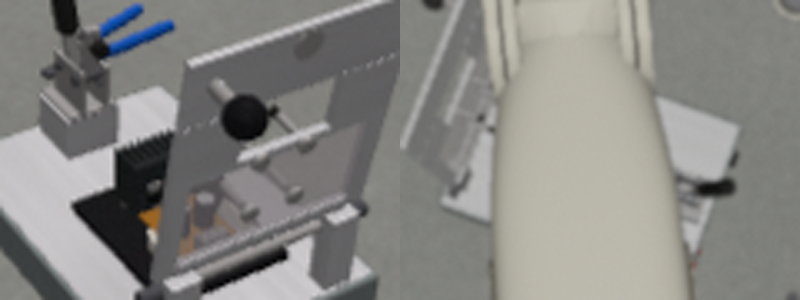

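The board is in the nest: heatsink top measured at 0.101 m, plate tan at (150,215). Next is the lid. I'll compute the tip path that follows its arc from behind, tool kept vertical.

```bash
cat > lid.py <<'E'
from h import *
HX=.1175
def tcp(th,r=.155): # finger's front lower corner on the lid's upper face
    return np.array([HX-r*np.cos(th)+.003*np.sin(th)+.011, .015, .092+r*np.sin(th)+.003*np.cos(th)+.017])
E
python3 - <<'E'
from lid import *
J=jig(pts("side",np.load("side0.npz")["d"])); m=(abs(J[...,1])<.02)&(J[...,0]<-.03)&(J[...,0]>-.2)
for z in np.arange(.06,.21,.01): k=J[m&(abs(J[...,2]-z)<.005)]; print(round(z,2),len(k),k[:,0].min().round(3) if len(k) else 0,k[:,0].max().round(3) if len(k) else 0,end="; ")
o=bot.get_obs(); print(jig(o["eef_pos"])); W=lambda j: JC+j[0]*JX+j[1]*JY+[0,0,j[2]]
p0=np.array([.175,.015,tcp(1.713)[2]])
plan([(W([.175,.015,.331]),MJ),(W(p0),None)])
th=1.75; last=p0
for i in range(19):
    c=tcp(max(th,0)); dlt=(c-last)/.2; print(i,round(th,2),"x",dlt[0].round(3),"z",-dlt[2].round(3),c.round(3)); last=c; th-=.1
E
```

```text
0.06 43 -0.082 -0.076; 0.07 51 -0.083 -0.076; 0.08 77 -0.121 -0.076; 0.09 75 -0.12 -0.075; 0.1 49 -0.118 -0.076; 0.11 60 -0.118 -0.075; 0.12 78 -0.117 -0.075; 0.13 31 -0.118 -0.078; 0.14 57 -0.118 -0.067; 0.15 65 -0.125 -0.068; 0.16 27 -0.124 -0.079; 0.17 34 -0.129 -0.116; 0.18 34 -0.135 -0.12; 0.19 31 -0.141 -0.123; 0.2 31 -0.14 -0.124; [ 0.00207655 -0.00170756  0.33082858]
shift/.2 [ 0.8646 -0.0835  0.0025] rot/pi [ 0.0031 -0.0015  0.    ] | mm 174.0 deg 0.6 rows>= 4.2
shift/.2 [0.     0.     0.3449] rot/pi [0. 0. 0.] | mm 69.0 deg 0.0 rows>= 1.7
0 1.75 x -0.08 z 0.005 [0.159 0.015 0.261]
1 1.65 x -0.077 z -0.011 [0.144 0.015 0.263]
2 1.55 x -0.077 z -0.004 [0.128 0.015 0.264]
3 1.45 x -0.077 z 0.004 [0.113 0.015 0.263]
4 1.35 x -0.077 z 0.012 [0.097 0.015 0.261]
5 1.25 x -0.075 z 0.019 [0.082 0.015 0.257]
6 1.15 x -0.073 z 0.027 [0.068 0.015 0.252]
7 1.05 x -0.07 z 0.034 [0.054 0.015 0.245]
8 0.95 x -0.066 z 0.041 [0.041 0.015 0.237]
9 0.85 x -0.062 z 0.047 [0.028 0.015 0.227]
10 0.75 x -0.057 z 0.053 [0.017 0.015 0.217]
11 0.65 x -0.051 z 0.058 [0.007 0.015 0.205]
12 0.55 x -0.045 z 0.063 [-0.002  0.015  0.193]
13 0.45 x -0.038 z 0.067 [-0.01   0.015  0.179]
14 0.35 x -0.032 z 0.071 [-0.016  0.015  0.165]
15 0.25 x -0.024 z 0.074 [-0.021  0.015  0.15 ]
16 0.15 x -0.017 z 0.076 [-0.024  0.015  0.135]
17 0.05 x -0.009 z 0.077 [-0.026  0.015  0.12 ]
18 -0.05 x -0.002 z 0.039 [-0.027  0.015  0.112]
```

Emit:
apply_moves(steps=[[[0.173,-0.0167,0],[0.003,-0.0015,0],0],[[0.173,-0.0167,0],[0,0,0],0],[[0.173,-0.0167,0],[0,0,0],0],[[0.173,-0.0167,0],[0,0,0],0],[[0.173,-0.0167,0],[0,0,0],0],[[0,0,0],[0,0,0],0],[[0,0,0],[0,0,0],0],[[0,0,0],[0,0,0],0]])

```text
clock: 20.13
eef_pos: [0.5791, 0.2145, 0.3233]
tool_rot: [0.823, 0.568, -0.006, -0.003]
ft_force: [0.2, -0.6, -0.3]
grip_width: 0.0002
grasp_force: 0.0
```

```bash
python3 - <<'E'
from lid import *
o=bot.get_obs(); print(jig(o["eef_pos"]),o["joint_pos"].round(2),o["grip_width"])
W=lambda j: JC+j[0]*JX+j[1]*JY+[0,0,j[2]]
plan([(W([.175,.015,.261]),MJ)])
E
```

```text
[0.17388012 0.0170983  0.32333091] [0.35 0.49 0.56 1.65 0.   2.29] 0.0001555253291212176
shift/.2 [0.0076 0.0139 0.3115] rot/pi [-0.0034  0.0021  0.0002] | mm 62.0 deg 0.7 rows>= 1.5
```

Emit:
apply_moves(steps=[[[0.008,0.014,0.11],[-0.0034,0.002,0],0],[[0,0,0.11],[0,0,0],0],[[0,0,0.09],[0,0,0],0],[[0,0,0],[0,0,0],0],[[-0.04,0,0.003],[0,0,0],0],[[-0.04,0,0.003],[0,0,0],0],[[-0.06,0,-0.011],[0,0,0],0],[[-0.077,0,-0.004],[0,0,0],0]])

```text
clock: 20.8
eef_pos: [0.5677, 0.1745, 0.2657]
tool_rot: [0.823, 0.568, 0.003, -0.0]
ft_force: [1.7, 2.2, -0.8]
grip_width: -0.0003
grasp_force: 1.3
```

Emit:
apply_moves(steps=[[[-0.077,0,0.004],[0,0,0],0],[[-0.077,0,0.012],[0,0,0],0],[[-0.075,0,0.019],[0,0,0],0],[[-0.073,0,0.027],[0,0,0],0],[[-0.07,0,0.034],[0,0,0],0],[[-0.066,0,0.041],[0,0,0],0],[[-0.062,0,0.047],[0,0,0],0],[[0,0,0],[0,0,0],0]])

```text
clock: 21.47
eef_pos: [0.5306, 0.0785, 0.2277]
tool_rot: [0.824, 0.567, 0.001, 0.001]
ft_force: [-0.2, -0.1, -0.2]
grip_width: 0.0002
grasp_force: 0.0
```

```bash
python3 - <<'E'
from lid import *
o=bot.get_obs(); print(jig(o["eef_pos"]),o["ft_force"].round(1),o["joint_pos"].round(2))
J=jig(pts("side",camera("side")[1])); m=(J[...,1]>.05)&(J[...,1]<.079)&(J[...,0]>-.08)&(J[...,0]<.2)&(J[...,2]>.1)&(J[...,2]<.3); k=J[m]
m2=(J[...,1]<-.065)&(J[...,1]>-.079)&(J[...,0]>-.08)&(J[...,0]<.2)&(J[...,2]>.1)&(J[...,2]<.3); k=np.r_[k,J[m2]]
th=np.arctan2(k[:,2]-.092,.1175-k[:,0]); r=np.hypot(k[:,2]-.092,.1175-k[:,0]); print("lid th",len(k),np.median(th[(r>.08)&(r<.185)]),np.percentile(th[(r>.08)&(r<.185)],[10,90]))
E
```

```text
[0.02947671 0.01412537 0.22767296] [-0.2 -0.1 -0.2] [ 0.15  0.32  0.06  1.31 -0.    2.08]
lid th 1699 0.8924338396429924 [0.87880062 0.92573567]
```

Emit:
apply_moves(steps=[[[-0.057,0,0.053],[0,0,0],0],[[-0.051,0,0.058],[0,0,0],0],[[-0.043,0,0.063],[0,0,0],0],[[-0.036,0,0.067],[0,0,0],0],[[-0.028,0,0.071],[0,0,0],0],[[-0.018,0,0.074],[0,0,0],0],[[-0.01,0,0.06],[0,0,0],0],[[0,0,0],[0,0,0],0]])

```text
clock: 22.18
eef_pos: [0.5138, 0.0356, 0.1367]
tool_rot: [0.823, 0.568, -0.0, -0.001]
ft_force: [-0.7, 0.8, 0.4]
grip_width: -0.0
grasp_force: 0.0
```

Emit:
apply_moves(steps=[[[-0.005,0,0.04],[0,0,0],0],[[-0.002,0,0.03],[0,0,0],0],[[0,0,0.02],[0,0,0],0],[[0,0,0.02],[0,0,0],0],[[0,0,0.015],[0,0,0],0],[[0,0,0],[0,0,0],0],[[0,0,0],[0,0,0],0],[[0,0,0],[0,0,0],0]])

```text
clock: 22.85
eef_pos: [0.5152, 0.0346, 0.1172]
tool_rot: [0.823, 0.568, 0.003, 0.001]
ft_force: [-8.8, -2.3, 26.1]
grip_width: 0.0
grasp_force: 12.8
```

```bash
cat > st.py <<'E'
from lid import *
o=bot.get_obs(); print(o["clock"],jig(o["eef_pos"]),o["ft_force"].round(1),o["joint_pos"].round(2))
J=jig(pts("side",camera("side")[1]))
m=(abs(J[...,1])<.079)&(J[...,0]>-.066)&(J[...,0]<.1)&(J[...,2]>.08)&(J[...,2]<.125); k=J[m]; c=np.median(k,0)
k=k[abs(k[:,2]-c[2])<.015]
for _ in range(6): 
    s=np.linalg.lstsq(np.c_[k[:,0],np.ones(len(k))],k[:,2],rcond=None)[0]; r=k[:,2]-k[:,0]*s[0]-s[1]; k=k[abs(r)<max(.003,1.5*r.std())]
print("lid slope(theta=-)",s,len(k),k.min(0),k.max(0),"theta est",-s[0])
E
python3 st.py
```

```text
22.85 [-0.01698742  0.0129355   0.11720122] [-8.8 -2.3 26.1] [ 0.07  0.36 -0.18  1.02  0.    2.  ]
lid slope(theta=-) [-0.04121711  0.10042892] 2796 [-0.06591545 -0.07895241  0.0937436 ] [0.09994857 0.07897092 0.10513236] theta est 0.04121710938321059
```

```bash
cat >> st.py <<'E'
def fit(J,m):
    k=J[m]
    for _ in range(8):
        A=np.c_[k[:,0],k[:,1],np.ones(len(k))]; s=np.linalg.lstsq(A,k[:,2],rcond=None)[0]; r=k[:,2]-A@s; k=k[abs(r)<max(.0015,1.5*r.std())]
    return s.round(4),len(k),r.std().round(4)
for nm in("side","top"):
    J=jig(pts(nm,camera(nm)[1])); x,y,z=J[...,0],J[...,1],J[...,2]
    print(nm,"base",fit(J,(abs(x)<.13)&(abs(y)<.093)&(abs(z-.045)<.006)),"bench",fit(J,(abs(x)<.3)&(abs(y)<.3)&(abs(z)<.006)),"lid",fit(J,(abs(y)<.079)&(x>-.066)&(x<.1)&(z>.088)&(z<.108)))
E
python3 st.py
```

```text
22.9 [-0.01698023  0.01290752  0.11722128] [-8.9 -2.4 25.3] [ 0.07  0.36 -0.18  1.02  0.    2.  ]
lid slope(theta=-) [-0.04216053  0.10039183] 2785 [-0.06554177 -0.07897839  0.09356234] [0.09992131 0.07888884 0.10552015] theta est 0.04216053293897094
side base (array([-0.0009,  0.0008,  0.0473]), 1522, np.float64(0.0008)) bench (array([-0.0015,  0.0005,  0.0017]), 19436, np.float64(0.0008)) lid (array([-0.0416, -0.0002,  0.1003]), 2248, np.float64(0.0008))
top base (array([ 0.0032, -0.0047,  0.0455]), 278, np.float64(0.0009)) bench (array([0.0001, 0.0001, 0.    ]), 8154, np.float64(0.0009)) lid (array([-0.0298, -0.0041,  0.0981]), 255, np.float64(0.0009))
```

The lid is at about 0.04 rad and stuck. The fingertip's z of 0.100 matches the heatsink top in the window, so the finger is pressing the heatsink rather than the lid. I'll lift and press nearer the lid's front edge, off to the side.

Emit:
apply_moves(steps=[[[0,0,-0.03],[0,0,0],0],[[0,0,-0.09],[0,0,0],0],[[0,0,-0.09],[0,0,0],0],[[-0.03,-0.07,0],[0,0,0],0],[[-0.03,-0.07,0],[0,0,0],0],[[-0.03,-0.07,0],[0,0,0],0],[[0,0,0],[0,0,0],0],[[0,0,0],[0,0,0],0]])

```text
clock: 23.72
eef_pos: [0.4684, 0.0329, 0.1549]
tool_rot: [0.823, 0.568, 0.001, 0.0]
ft_force: [-0.2, 0.1, 0.2]
grip_width: 0.0002
grasp_force: 0.0
```

```bash
python3 st.py; python3 - <<'E'
from lid import *
W=lambda j: JC+j[0]*JX+j[1]*JY+[0,0,j[2]]
plan([(W([-.037,.055,.125]),MJ)])
J=jig(pts("side",camera("side")[1])); m=(abs(J[...,1])<.03)&(abs(J[...,0])<.03)&(J[...,2]>.09)&(J[...,2]<.115); k=J[m]; print("in window",len(k),k.min(0),k.max(0))
E
```

```text
23.7167 [-0.03520477  0.05608042  0.15486873] [-0.2  0.1  0.2] [ 0.07  0.24 -0.24  1.08  0.    2.  ]
lid slope(theta=-) [-0.04117938  0.10040082] 2960 [-0.06574947 -0.07898547  0.09408911] [0.09998952 0.07896532 0.10496178] theta est 0.041179377551468874
side base (array([-0.0013,  0.0006,  0.0473]), 1509, np.float64(0.0008)) bench (array([-0.0016,  0.0005,  0.0017]), 19621, np.float64(0.0008)) lid (array([-0.0416, -0.0002,  0.1003]), 2372, np.float64(0.0008))
top base (array([-0.0021,  0.0028,  0.0456]), 318, np.float64(0.0008)) bench (array([-0.0002,  0.    , -0.    ]), 8597, np.float64(0.0009)) lid (array([-0.0271,  0.0009,  0.0976]), 245, np.float64(0.0008))
shift/.2 [-0.0111 -0.0005  0.149 ] rot/pi [ 0.0007 -0.0007  0.0001] | mm 30.0 deg 0.2 rows>= 0.7
in window 401 [-0.02986841 -0.02958478  0.09054941] [0.02987636 0.02989029 0.10602907]
```

Emit:
apply_moves(steps=[[[-0.01,0,0.06],[0,0,0],0],[[0,0,0.06],[0,0,0],0],[[0,0,0.03],[0,0,0],0],[[0,0,0.02],[0,0,0],0],[[0,0,0.02],[0,0,0],0],[[0,0,0.015],[0,0,0],0],[[0,0,0.01],[0,0,0],0],[[0,0,0],[0,0,0],0]])

```text
clock: 24.58
eef_pos: [0.4682, 0.0309, 0.1121]
tool_rot: [0.823, 0.568, 0.001, 0.0]
ft_force: [1.0, 0.1, 0.2]
grip_width: 0.0006
grasp_force: 0.0
```

```bash
python3 st.py
```

```text
24.5833 [-0.03715881  0.05551974  0.1121034 ] [1.  0.1 0.2] [ 0.07  0.29 -0.31  0.97  0.    2.  ]
lid slope(theta=-) [-0.00736399  0.09646289] 2702 [-0.06597523 -0.07895391  0.09285084] [0.09986842 0.07891207 0.09973209] theta est 0.007363990376126568
side base (array([-0.0016,  0.0014,  0.0474]), 1474, np.float64(0.0008)) bench (array([-0.0016,  0.0005,  0.0017]), 19528, np.float64(0.0008)) lid (array([-0.0086,  0.0003,  0.0965]), 2210, np.float64(0.0007))
top base (array([-0.0006, -0.0019,  0.0455]), 326, np.float64(0.0008)) bench (array([-0.0006,  0.0005,  0.0001]), 8546, np.float64(0.0009)) lid (array([ 0.0023, -0.0025,  0.0944]), 324, np.float64(0.0008))
```

Emit:
apply_moves(steps=[[[0,0,0.005],[0,0,0],0],[[0,0,0.005],[0,0,0],0],[[0,0,0],[0,0,0],0],[[0,0,0],[0,0,0],0],[[0,0,0],[0,0,0],0],[[0,0,0],[0,0,0],0],[[0,0,0],[0,0,0],0],[[0,0,0],[0,0,0],0]])

```text
clock: 25.4
eef_pos: [0.4683, 0.0309, 0.1119]
tool_rot: [0.823, 0.568, 0.002, 0.001]
ft_force: [-4.6, 0.0, 14.9]
grip_width: -0.0002
grasp_force: 7.9
```

Emit:
apply_moves(steps=[[[0,0,-0.05],[0,0,0],0],[[0,0,-0.15],[0,0,0],0],[[0,0,-0.19],[0,0,0],0],[[0,0,-0.19],[0,0,0],0],[[0,0,-0.19],[0,0,0],0],[[0,0,-0.05],[0,0,0],0],[[0,0,0],[0,0,0],0],[[0,0,0],[0,0,0],0]])

```text
clock: 26.07
eef_pos: [0.4679, 0.0307, 0.2739]
tool_rot: [0.823, 0.568, 0.002, 0.0]
ft_force: [0.4, 0.0, -0.3]
grip_width: 0.0002
grasp_force: 0.0
```

```bash
python3 st.py; python3 - <<'E'
from lid import *
q,d=camera("side"); J=jig(pts("side",d)); v=q.max(2)
m=(v<70)&(abs(J[...,1])<.03)&(J[...,0]<-.05)&(J[...,0]>-.2)&(J[...,2]>.16)&(J[...,2]<.215); k=J[m]; print("handle",len(k),[ (z,k[abs(k[:,2]-z)<.005].min(0).round(3)[:2],k[abs(k[:,2]-z)<.005].max(0).round(3)[:2]) for z in(.17,.18,.19,.2)])
o=bot.get_obs(); W=lambda j: JC+j[0]*JX+j[1]*JY+[0,0,j[2]]
f=lambda th,r=.085: np.array([-.096-r*np.cos(th)+.009*np.sin(th)+.011,0,.110+r*np.sin(th)+.009*np.cos(th)+.017])
p0=np.array([-.088,0,f(1.2)[2]]); plan([(W([-.088,0,o["eef_pos"][2]]),MJ),(W(p0),None)])
last=p0
for th in [1.3,1.2,1.1,1,.9,.8,.7,.6,.5,.4,.3,.2,.1,0,-.05]:
    c=f(th); D=(c-last)/.2; print(th,"x",D[0].round(3),"z",-D[2].round(3),c.round(3)); last=c
E
```

```text
26.0667 [-0.03742603  0.05579573  0.27389471] [ 0.4  0.  -0.3] [ 0.06  0.17 -0.02  1.38  0.    2.  ]
lid slope(theta=-) [-0.00778537  0.09643846] 2753 [-0.06598831 -0.07899641  0.0931573 ] [0.09996954 0.07897621 0.09966474] theta est 0.007785369855789495
side base (array([-0.0009,  0.001 ,  0.0473]), 1443, np.float64(0.0008)) bench (array([-0.0016,  0.0005,  0.0017]), 20028, np.float64(0.0008)) lid (array([-0.0088,  0.0004,  0.0964]), 2257, np.float64(0.0007))
top base (array([ 0.0069, -0.0092,  0.0464]), 280, np.float64(0.0008)) bench (array([-0.0005,  0.0008,  0.    ]), 8079, np.float64(0.0009)) lid (array([-0.0261, -0.0049,  0.0968]), 163, np.float64(0.0009))
handle 132 [(0.17, array([-0.128, -0.011]), array([-0.116,  0.007])), (0.18, array([-0.134, -0.009]), array([-0.121,  0.006])), (0.19, array([-0.135, -0.01 ]), array([-0.123,  0.005])), (0.2, array([-0.138, -0.008]), array([-0.126,  0.006]))]
shift/.2 [-0.2501  0.2849 -0.0007] rot/pi [-0.0007 -0.      0.    ] | mm 76.0 deg 0.1 rows>= 1.8
shift/.2 [0.     0.     0.3113] rot/pi [0. 0. 0.] | mm 62.0 deg 0.0 rows>= 1.5
1.3 x -0.055 z -0.009 [-0.099  0.     0.211]
1.2 x -0.042 z 0.009 [-0.107  0.     0.209]
1.1 x -0.041 z 0.013 [-0.116  0.     0.207]
1 x -0.039 z 0.017 [-0.123  0.     0.203]
0.9 x -0.037 z 0.021 [-0.131  0.     0.199]
0.8 x -0.035 z 0.025 [-0.138  0.     0.194]
0.7 x -0.032 z 0.028 [-0.144  0.     0.189]
0.6 x -0.029 z 0.031 [-0.15   0.     0.182]
0.5 x -0.026 z 0.034 [-0.155  0.     0.176]
0.4 x -0.023 z 0.036 [-0.16   0.     0.168]
0.3 x -0.019 z 0.038 [-0.164  0.     0.161]
0.2 x -0.015 z 0.04 [-0.167  0.     0.153]
0.1 x -0.011 z 0.041 [-0.169  0.     0.144]
0 x -0.007 z 0.042 [-0.17   0.     0.136]
-0.05 x -0.002 z 0.021 [-0.17   0.     0.132]
```

Emit:
apply_moves(steps=[[[-0.083,0.095,0],[0,0,0],0],[[-0.083,0.095,0],[0,0,0],0],[[-0.084,0.095,0],[0,0,0],0],[[0,0,0],[0,0,0],0],[[0,0,0.1],[0,0,0],0],[[0,0,0.11],[0,0,0],0],[[0,0,0.1],[0,0,0],0],[[0,0,0],[0,0,0],0]])

```text
clock: 26.93
eef_pos: [0.4996, -0.0357, 0.2064]
tool_rot: [0.823, 0.568, -0.003, -0.003]
ft_force: [-0.7, -0.3, -0.3]
grip_width: 0.0002
grasp_force: 0.0
```

Emit:
apply_moves(steps=[[[-0.055,0,-0.009],[0,0,0],0],[[-0.042,0,0.009],[0,0,0],0],[[-0.041,0,0.013],[0,0,0],0],[[-0.039,0,0.017],[0,0,0],0],[[-0.037,0,0.021],[0,0,0],0],[[-0.035,0,0.025],[0,0,0],0],[[-0.032,0,0.028],[0,0,0],0],[[0,0,0],[0,0,0],0]])

```text
clock: 27.6
eef_pos: [0.4823, -0.09, 0.1897]
tool_rot: [0.824, 0.567, 0.0, -0.0]
ft_force: [-0.1, -0.2, 0.1]
grip_width: 0.0003
grasp_force: 0.0
```

Emit:
apply_moves(steps=[[[-0.029,0,0.031],[0,0,0],0],[[-0.026,0,0.034],[0,0,0],0],[[-0.023,0,0.036],[0,0,0],0],[[-0.019,0,0.038],[0,0,0],0],[[-0.015,0,0.04],[0,0,0],0],[[-0.011,0,0.04],[0,0,0],0],[[0,0,0],[0,0,0],0],[[0,0,0],[0,0,0],0]])

```text
clock: 28.27
eef_pos: [0.4736, -0.1113, 0.1456]
tool_rot: [0.823, 0.568, 0.0, -0.001]
ft_force: [0.3, -0.5, -0.2]
grip_width: 0.0004
grasp_force: 0.0
```

Emit:
apply_moves(steps=[[[0,0,0.03],[0,0,0],0],[[0,0,0.02],[0,0,0],0],[[0,0,0.01],[0,0,0],0],[[0,0,0.01],[0,0,0],0],[[0,0,0.005],[0,0,0],0],[[0,0,0],[0,0,0],0],[[0,0,0],[0,0,0],0],[[0,0,0],[0,0,0],0]])

```text
clock: 28.93
eef_pos: [0.475, -0.112, 0.1359]
tool_rot: [0.823, 0.568, 0.002, 0.002]
ft_force: [-9.6, -0.7, 26.4]
grip_width: 0.0
grasp_force: 13.6
```

```bash
cat > hd.py <<'E'
from lid import *
o=bot.get_obs(); print(o["clock"],jig(o["eef_pos"]),o["ft_force"].round(1))
for nm in("side","top"):
    q,d=camera(nm); J=jig(pts(nm,d)); v=q.max(2)
    m=(v<60)&(abs(J[...,1])<.012)&(J[...,0]<-.12)&(J[...,0]>-.215)&(J[...,2]>.08)&(J[...,2]<.14); k=J[m]
    print(nm,len(k)); 
    for x in(-.195,-.185,-.175,-.165,-.155,-.145,-.135): 
        g=k[abs(k[:,0]-x)<.005]; print(x,len(g),np.percentile(g[:,2],[10,50,95]).round(4) if len(g) else 0)
E
python3 hd.py
```

```text
28.9333 [-0.16832647 -0.00160002  0.13589973] [-9.6 -0.7 26.4]
side 118
-0.195 6 [0.1122 0.1164 0.1193]
-0.185 6 [0.1137 0.1157 0.1191]
-0.175 7 [0.1137 0.1173 0.1203]
-0.165 27 [0.116  0.129  0.1381]
-0.155 28 [0.113  0.1211 0.1382]
-0.145 17 [0.1157 0.1201 0.1221]
-0.135 25 [0.112  0.1174 0.1208]
top 4
-0.195 0 0
-0.185 0 0
-0.175 0 0
-0.165 0 0
-0.155 0 0
-0.145 0 0
-0.135 4 [0.1146 0.1171 0.1248]
```

Emit:
apply_moves(steps=[[[0,0,-0.05],[0,0,0],0],[[0,0,-0.15],[0,0,0],0],[[0,0,-0.19],[0,0,0],0],[[0,0,-0.19],[0,0,0],0],[[0,0,-0.19],[0,0,0],0],[[0,0,-0.05],[0,0,0],0],[[0,0,0],[0,0,0],0],[[0,0,0],[0,0,0],0]])

```text
clock: 29.7
eef_pos: [0.4746, -0.1116, 0.2958]
tool_rot: [0.823, 0.568, 0.001, 0.0]
ft_force: [0.0, -0.1, -1.3]
grip_width: 0.0002
grasp_force: 0.0
```

```bash
python3 hd.py; python3 st.py; python3 - <<'E'
from lid import *
q,d=camera("side"); J=jig(pts("side",d)); v=q.max(2)
m=(v<60)&(abs(J[...,1])<.035)&(abs(J[...,0])<.035)&(J[...,2]>.098)&(J[...,2]<.108); k=J[m]; print("hs",len(k),np.percentile(k,[3,50,97],axis=0).round(4).tolist())
E
```

```text
29.7 [-0.16805004 -0.00109551  0.29579825] [ 0.  -0.1 -1.3]
side 117
-0.195 8 [0.1153 0.1178 0.1208]
-0.185 14 [0.1137 0.1203 0.1225]
-0.175 18 [0.1128 0.12   0.1215]
-0.165 15 [0.1147 0.1189 0.1217]
-0.155 19 [0.1134 0.1196 0.121 ]
-0.145 16 [0.1119 0.117  0.1217]
-0.135 27 [0.112  0.1172 0.1211]
top 17
-0.195 0 0
-0.185 0 0
-0.175 0 0
-0.165 0 0
-0.155 0 0
-0.145 5 [0.1156 0.1185 0.1209]
-0.135 12 [0.1165 0.1187 0.1226]
29.8 [-1.68328681e-01 -1.30610032e-05  2.93912920e-01] [-0.9  0.7 -0.4] [-0.23  0.2   0.07  1.44  0.    1.7 ]
lid slope(theta=-) [-0.00776016  0.09642794] 2738 [-0.06587274 -0.0789071   0.09298816] [0.09986572 0.07877541 0.09979371] theta est 0.007760163202740318
side base (array([-0.0013,  0.0016,  0.0474]), 1453, np.float64(0.0008)) bench (array([-0.0017,  0.0004,  0.0017]), 20082, np.float64(0.0008)) lid (array([-0.0079, -0.0003,  0.0964]), 2282, np.float64(0.0008))
top base (array([ 0.0011, -0.0011,  0.0459]), 612, np.float64(0.0008)) bench (array([-0.0003,  0.0005,  0.0001]), 6971, np.float64(0.0009)) lid (array([-0.0066, -0.0037,  0.0947]), 1060, np.float64(0.0008))
hs 178 [[-0.0085, -0.026, 0.0984], [0.0046, 0.0, 0.1018], [0.0176, 0.0244, 0.1043]]
```

```bash
python3 -c "
from workcell import bot
print(bot.job_done())"
```

```text
the job is handed in; nothing more can be done
None
```

I handed the job in at about 30 s of robot time; no verdict came back. The board was turned onto its feet, let go, picked up again and set in the nest, heatsink towards the clamp. My last measurements put it within about 2 mm of its place, with the lid closed to about 0.01 rad and the clamp handle level, against its stop. While closing the lid, a fingertip pressed about 26 N on the heatsink before I moved it onto the lid, and I did not re-measure the bystanders.

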